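Hold the nest block in the corner of the vacuum plate

TASK

First turn the lever of the vacuum valve to half open, 45 degrees from closed, and leave it there. Then set the white nest block, boss up, flat on the aluminium base plate, with its long side along the longer steel stop, and push it fully home into the corner so that it is pressed firmly against both stops at once. Finish while still holding it pressed like that, without letting go; leave the screwdriver, the steel nut and the vial where they are.

Things in the scene. Friction and masses are not known exactly. Their poses are not given: they have to be found in the camera images.
- fixture: fixed aluminium vacuum base plate, 180 (its x) x 160 (its y) x 12 mm, lying on the bench. Origin: centre of its underside; z up. On its top stand two low steel stop bars at right angles, near its +x and +y edges. It stands on the robot's left or right and turned up to 0.3 rad
- corner (a point): the inner corner of the stops, on the plate's top face (12 mm above the bench), with the plate's axes: the face of the long stop is the plane y = 0, the face of the short stop the plane x = 0; the block belongs at negative x and negative y of it, so that its centre is at x = -40 mm, y = -30 mm when it is home
- stop_long: longer steel stop, fixed on the plate: 120 mm (along the plate's x) x 12 x 14 mm high; its inner face looks to the plate's -y. Origin: centre of its underside. It ends 14 mm short of the corner
- stop_short: shorter steel stop, fixed on the plate: 70 mm (along the plate's y) x 12 x 14 mm high; its inner face looks to the plate's -x. Origin: centre of its underside. It ends 14 mm short of the corner
- nest: loose white plastic nest block of about 0.3 kg: a slab 80 (its x) x 60 (its y) x 20 mm with a round boss 34 mm across and 35 mm tall in the middle of its top (boss top 55 mm above the underside; a 5 mm steel pin on it, 8 mm across, is for looks). The boss is the place to grip it. The slab slides easily on the plate and on the stops (friction about 0.25). Same after a half turn. Origin: centre of its underside. It starts flat on the bench between plate and valve, boss up
- nest_center (a point): centre of the nest block, on the boss axis, 27.5 mm above its underside, with the block's axes; this is inside the boss, 7.5 mm above the slab
- valve: fixed vacuum ball valve: a steel pipe (20 mm across, along its y) with a brass body, on two feet 120 mm apart, with a round aluminium index disc of 72 mm, its top 73 mm above the bench, that bears three dark marks: closed, half open, open. Origin: on the bench under the lever's vertical turning axis. It stands on the side of the robot that the plate does not
- lever (a joint): angle of the valve lever in rad: 0 = closed, lever square across the pipe, pointing along the valve's -x; it turns counter-clockwise seen from above and at 1.571 = open points along the valve's -y, in line with the pipe. Half open is 0.785. Starts between 0 and 0.35. Friction of about 0.12 N m holds it where it is left
- lever_grip (a point): grip point on the lever, 65 mm from its turning axis, in the middle of its bar, 97 mm above the bench. The bar is dark steel, 12 mm wide and 22 mm tall (86 to 108 mm above the bench), and reaches from the axis to 90 mm out. Site x points from here to the axis
- screwdriver: bystander: screwdriver 160 mm long lying at the far side; leave alone. Origin: under its middle
- collet_nut: bystander: steel ring nut, 48 mm across, 22 mm tall, at the far side; leave alone. Origin: centre of underside
- vial: bystander: amber glass vial with an aluminium cap, 28 mm across, 55 mm tall, near the robot; leave alone. Origin: centre of underside
Things that resemble listed ones, but are neither listed nor needed, are in the scene too. Several things have the shape of the nest; the one meant has the colours described above.

How it is judged:
By the outcome, as a careful person would: the job done as asked, in the order asked, and still so for the second after the job is handed in, while the arm keeps its last pose, push and grip.
It also fails if it takes over 58 s, if anything falls off the work surface, if the arm or the gripper's body presses on something with over 40 N, if the wrist force passes 120 N, or if a joint passes its speed limit or range.

ROBOT

A 6-joint arm with a two-finger parallel gripper is mounted at the origin on the work surface. World frame = base frame: x ahead of the robot, y to its left, z up, the work surface at z = 0. Lengths are in m, angles in rad, forces in N, time in s.
With the tool pointing down it reaches from about 0.275 to 0.725 m from the base axis. Payload 15.9 kg.
Tool frame: the origin (TCP) lies midway between the tips of the shut fingers; the grasp point (between the pads) lies ctrl.grip_depth behind it (ctrl.grip_depth is the distance from the TCP to the grasp point, in m); z points along the fingers, y is the direction in which the jaws open and shut (so a half turn about z gives the same grasp; the last joint's range is limited). The gripper opens to 85 mm and grips with 20 to 120 N. Pads are 22 mm wide; open, the fingers measure 114 mm over their backs; the gripper's body (76 mm by 85 mm) begins 54 mm behind the grasp point. The pads swing forward as they close: fully open they stand 13 mm farther back than shut.
Start: joints at [1.103, 0.213, -0.034, 1.323, 0, 1.571], TCP at [0.225, 0.446, 0.206] pointing down, gripper open.
Joint ranges: [-2.98, 2.98], [-0.74, 1.72], [-1.14, 1.35], [-2.1, 2.04], [-1.57, 1.44], [-3.14, 3.14]. Speed limits (rad/s): [1.89, 1.89, 2.39, 2.57, 3.14, 3.14].

INTERFACE

Orientations are given as a unit quaternion [w, x, y, z].
In Python, from cell import monitor, viewer, ctrl gives the robot as it stands.
- The arm moves only by the tool play_rows, never from a script. Its argument "commands" is one flat list of numbers, 7 for each row, row after row: the shift along the tool's x, y, z in mm, then the turn, a rotation vector about the tool's x, y, z in rad, then the opening, from 0 (shut) to 1 (fully open). In form: [dx, dy, dz, ax, ay, az, hand, dx, dy, dz, ax, ay, az, hand, ...]. A call has 1 to 20 rows; each row shifts and turns the pose as measured when the row begins, along the tool's axes as they then stand; what a row does not reach is not made up. A row lasts 1/8 s, in which the tool goes at most 62.5 mm and 10.7 degrees, less where a joint would pass 70% of its speed; a pose out of reach is approached as far as the arm can. A call with a gripper value outside its range is refused whole. The fingers move at their own pace and stop on an object; "grip_force" is the grip in N (left out, the last holds). Time passes only in rows, so rows that do not move let the fingers close. It gives the time, the measured TCP pose, the force and the opening at its end, in the units of the state.
- monitor.read_state(): the state, without advancing time (a new reading comes with each control period).
- viewer.grab_frame(name): name is "scene" or "top" or "wrist"; returns the picture (480x640x3 uint8, red, green, blue); there is no depth.
- viewer.camera_params(name): a dict with "intrinsics" (3x3 intrinsics, pixels), "k1" (the pictures are not rectified: a ray, as slopes to the right and down, at radius r is drawn at 1 + k1 r^2 times it, then the intrinsics apply), "xyz" and "rotation" of the camera in the world; the wrist camera has in their place "mount" (4x4, takes a point from camera to tool coordinates, whose origin is the TCP and whose axes are the flange's). Camera axes: x right, y up, looking along -z (the intrinsics and any distortion apply to the point x, -y, -z); pixel columns grow to the right and rows downward; lengths in m; the calibration is good to about 2 mm. A picture is of the moment at which its call begins: read the wrist's pose just before it. camera_params takes no time and is no camera call.
- ctrl.close_job(): hands the job in, once; it reports no verdict.
The state is a dict: "clock": time; "qpos": joint angles; "joint_velocities": joint speeds; "tau": joint torques, N m; "tcp_pos": TCP position; "tcp_rot": TCP orientation; "ft_force": force on the tool from outside, world axes, zero at the start; "moment": the same for the moment, N m; "opening": opening from 0.0 (shut) to 1.0 (fully open).
Only numpy, scipy, OpenCV 4.12 (cv2) and the standard library are available. Lean on these libraries where they do the work, as an engineer would, in place of code of your own. Each camera call takes 0.05 s, during which the arm holds its last target.

## Working session

There is one attempt and no reset: what is moved stays moved. The work goes in short steps, Python scripts to look and compute and a tool call to move; the robot and the scene stay as the last step left them, time stands still between calls to the robot, and variables do not carry over. Pictures are saved under pics/ and viewed, and the job is handed in when it is done.

Besides the shell and the picture viewer there is one more tool, called as a command line: name --argument value ..., lists and objects as JSON in quotes. play_rows: Moves the arm, as the interface text tells. Its arguments: {"type":"object","properties":{"commands":{"type":"array","items":{"type":"number"}},"grip_force":{"type":"number"}},"required":["commands"]}

```bash
ls; mkdir -p pics
cat > h.py <<'E'
import numpy as np, cv2
from scipy.spatial.transform import Rotation as R
from cell import monitor, viewer, ctrl
def grab(name,fn):
    im=viewer.grab_frame(name); cv2.imwrite('pics/'+fn,im[:,:,::-1]); return im
def crop(src,fn,x0,y0,x1,y1,s):
    im=cv2.imread('pics/'+src)[y0:y1,x0:x1]
    cv2.imwrite('pics/'+fn,cv2.resize(im,None,fx=s,fy=s,interpolation=cv2.INTER_CUBIC))
def campose(name,st=None):
    p=viewer.camera_params(name)
    if 'mount' in p:
        M=np.array(p['mount']); q=st['tcp_rot']; T=np.eye(4); T[:3,:3]=R.from_quat([q[1],q[2],q[3],q[0]]).as_matrix(); T[:3,3]=st['tcp_pos']
        C=T@M; return p,C[:3,:3],C[:3,3]
    r=np.array(p['rotation'],float)
    if r.shape!=(3,3):
        r=r.ravel(); r=R.from_quat([r[1],r[2],r[3],r[0]]).as_matrix()
    return p,r,np.array(p['xyz'])
def px2w(name,uv,z,st=None):
    p,Rm,c=campose(name,st); K=np.array(p['intrinsics']); k=float(p['k1'])
    uv=np.atleast_2d(uv).astype(float); out=[]
    for i,(u,v) in enumerate(uv):
        zz=z if np.isscalar(z) else z[i]
        d=np.array([(u-K[0,2])/K[0,0],(v-K[1,2])/K[1,1]]); x=d.copy()
        for _ in range(30): x=d/(1+k*(x@x))
        ray=Rm@np.array([x[0],-x[1],-1.0]); out.append(c+ray*(zz-c[2])/ray[2])
    return np.array(out)
def w2px(name,P,st=None):
    p,Rm,c=campose(name,st); K=np.array(p['intrinsics']); k=float(p['k1']); out=[]
    for q in np.atleast_2d(P):
        a=Rm.T@(q-c); x=np.array([a[0]/-a[2],-a[1]/-a[2]]); x=x*(1+k*(x@x)); out.append([K[0,0]*x[0]+K[0,2],K[1,1]*x[1]+K[1,2]])
    return np.array(out)
E
python3 - <<'E'
from h import *
st=monitor.read_state(); print(st, ctrl.grip_depth)
for n in ('scene','top','wrist'): print(n,viewer.camera_params(n)); grab(n,n+'0.png')
E
```

```text
pics
{'clock': 0.0, 'qpos': array([ 1.10300670e+00,  2.13322638e-01, -3.50991822e-02,  1.32349428e+00,
        7.11993156e-06,  1.57082614e+00]), 'joint_velocities': array([ 0.00184879,  0.00112051, -0.00197946,  0.00173482, -0.00014422,
       -0.00073475]), 'tau': array([-1.96288609e-03, -6.86168504e+01,  4.87116230e+01,  1.73246971e-02,
       -2.15206292e-04,  8.66223581e-05]), 'tcp_pos': array([0.22528065, 0.44593941, 0.20511702]), 'tcp_rot': array([-1.33219022e-04,  2.31782497e-01,  9.72767475e-01, -5.43819574e-04]), 'ft_force': array([-0.55649998,  0.20190269,  0.39175995]), 'moment': array([ 0.01875649, -0.01048603,  0.0162514 ]), 'opening': 0.9981146483589671} 0.0187
scene {'intrinsics': array([[607.86051206,   0.        , 321.08543936],
       [  0.        , 607.86051206, 236.55852027],
       [  0.        ,   0.        ,   1.        ]]), 'k1': -0.07102599946293042, 'xyz': array([ 1.01926656, -0.66896404,  0.9303875 ]), 'rotation': array([0.87680445, 0.35632892, 0.1146849 , 0.30181291])}
top {'intrinsics': array([[545.22270783,   0.        , 312.81098182],
       [  0.        , 545.22270783, 238.41037318],
       [  0.        ,   0.        ,   1.        ]]), 'k1': -0.1717594052951556, 'xyz': array([0.45424154, 0.00469632, 1.05180793]), 'rotation': array([ 0.70812338,  0.02491605, -0.0418723 , -0.70440555])}
wrist {'intrinsics': array([[371.31190591,   0.        , 316.90965911],
       [  0.        , 371.31190591, 235.05422298],
       [  0.        ,   0.        ,   1.        ]]), 'k1': -0.052068521477647386, 'mount': array([[-1.19413698e-03,  9.53392494e-01,  3.01730552e-01,
         7.68321961e-02],
       [ 9.99999267e-01,  1.07842079e-03,  5.50086204e-04,
         1.36264940e-03],
       [ 1.99055558e-04,  3.01730987e-01, -9.53393083e-01,
        -1.68131983e-01],
       [ 0.00000000e+00,  0.00000000e+00,  0.00000000e+00,
         1.00000000e+00]])}
```

View pics/top0.png

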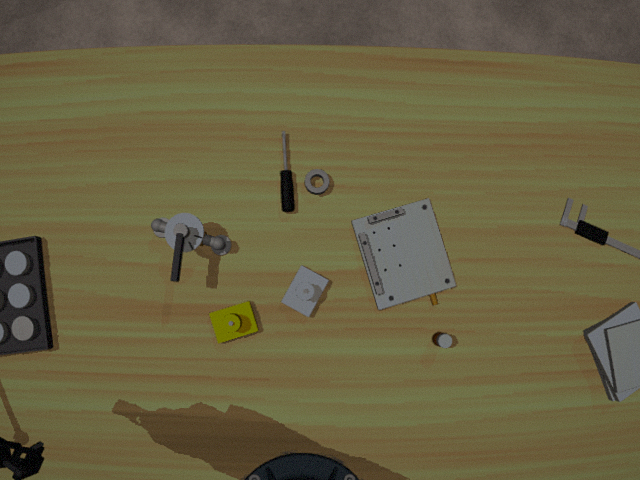

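View pics/scene0.png

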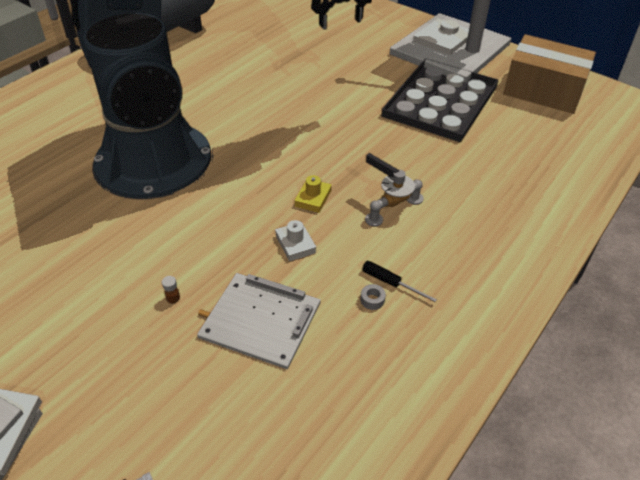

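View pics/wrist0.png

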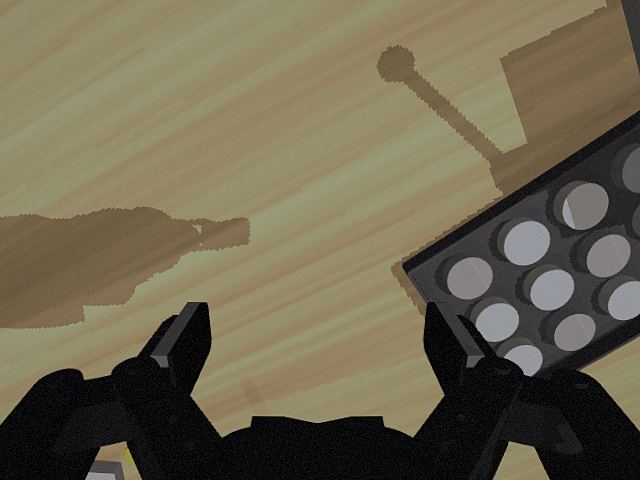

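Top view: nest-shaped things are the white one at (306,291), a yellow one at (234,323) and, in the scene view, a pale one on the far stand at about (440,38). The white block between plate and valve fits the description. The valve is at (182,232) with its lever tip at (176,281). The plate is at (403,255) with stops at (386,215) and (371,264).

Run:
```python
from h import *
crop('top0.png','c_valve.png',140,195,260,295,6)
crop('top0.png','c_nest.png',265,250,345,330,7)
crop('top0.png','c_plate.png',340,190,470,315,6 if 0 else 4.6)
```

```text
(no output)
```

View pics/c_valve.png

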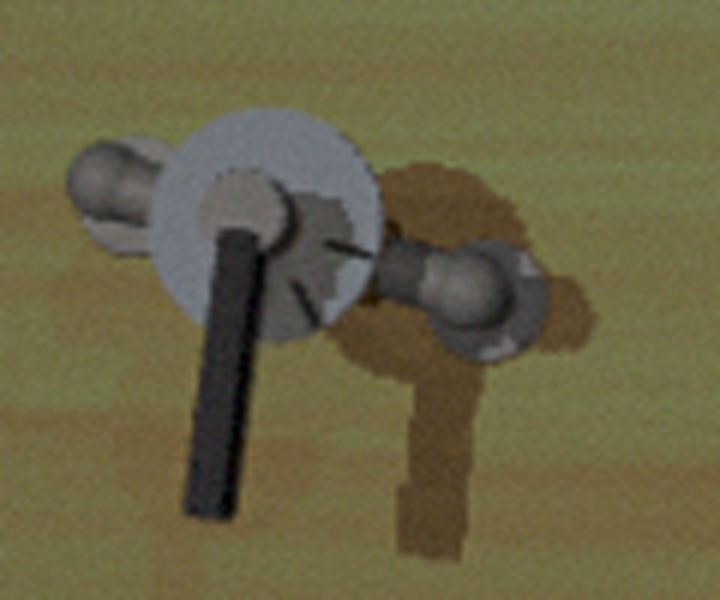

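View pics/c_nest.png

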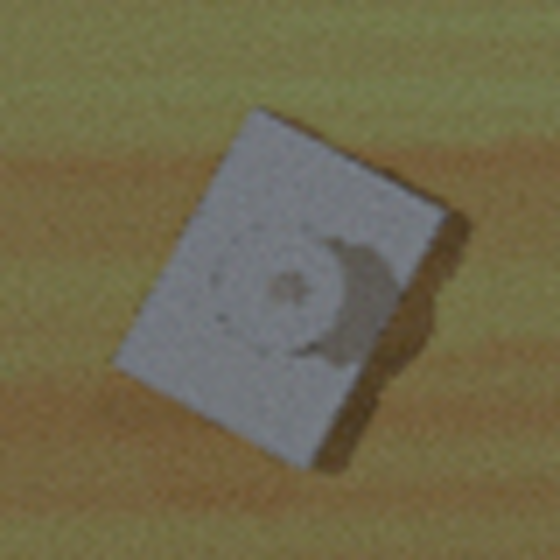

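View pics/c_plate.png

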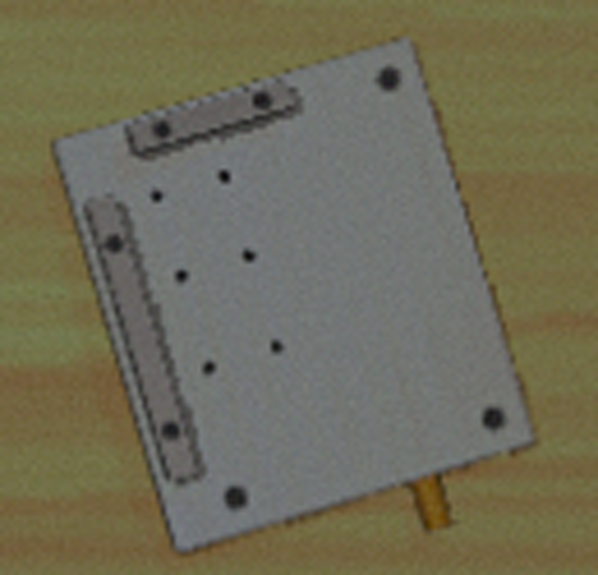

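Run:
```python
from h import *
np.set_printoptions(precision=4,suppress=True)
def C(l,o,s): return np.array(l,float)/s+np.array(o)
pl=px2w('top',C([(53,143),(410,38),(535,440),(180,552)],(340,190),4.6),.012)[:,:2]
d=lambda a:np.linalg.norm(np.diff(np.vstack([a,a[:1]]),axis=0),axis=1)
print('plate',pl,d(pl),pl.mean(0))
u=(pl[0]-pl[3])+(pl[1]-pl[2]); print('yawx',np.arctan2(u[1],u[0])); v=(pl[0]-pl[1])+(pl[3]-pl[2]); print('yawy-90',np.arctan2(v[1],v[0])-np.pi/2)
# stops top z=.026 ; inner-face top edges
s=px2w('top',C([(125,198),(203,472),(150,158),(300,108)],(340,190),4.6),.026)[:,:2]; print('stops',s)
n=px2w('top',C([(258,105),(450,213),(308,470),(115,362)],(265,250),7),.02)[:,:2]
print('nest',n,d(n),n.mean(0)); u=(n[0]-n[3])+(n[1]-n[2]); print('yaw',np.arctan2(u[1],u[0]))
v=(n[0]-n[1])+(n[3]-n[2]); print('yawy-90',np.arctan2(v[1],v[0])-np.pi/2)
print('boss',px2w('top',C([(282,290)],(265,250),7),.055), 'pin',px2w('top',C([(288,288)],(265,250),7),.06))
vc=px2w('top',C([(267.5,225)],(140,195),6),.073)[0,:2]
lt=px2w('top',C([(210,517),(240,232)],(140,195),6),.108)[:,:2]
mk=px2w('top',C([(325,242),(370,256),(293,282),(318,327)],(140,195),6),.073)[:,:2]
print('valve',vc,'lever',lt,np.linalg.norm(lt-vc,axis=1),np.arctan2(*(lt[0]-vc)[::-1]))
for m in mk: print(m,np.linalg.norm(m-vc),np.arctan2(*(m-vc)[::-1]))
ft=px2w('top',C([(100,172),(465,285)],(140,195),6),[.03,.03])[:,:2];print('pipe',ft,np.linalg.norm(ft[0]-ft[1]),np.arctan2(*(ft[0]-ft[1])[::-1])-np.pi/2)
```

```text
plate [[ 0.5869 -0.0946]
 [ 0.6333 -0.2475]
 [ 0.4626 -0.2988]
 [ 0.4164 -0.1473]] [0.1598 0.1782 0.1584 0.1784] [ 0.5248 -0.197 ]
yawx 0.2958294161187605
yawy-90 0.2952933657035193
stops [[ 0.5624 -0.123 ]
 [ 0.4497 -0.1548]
 [ 0.5792 -0.1335]
 [ 0.6007 -0.1967]]
nest [[ 0.5014  0.0007]
 [ 0.4725 -0.0514]
 [ 0.4032 -0.0133]
 [ 0.432   0.0388]] [0.0595 0.079  0.0595 0.0792] [ 0.4523 -0.0063]
yaw -0.5020352771619446
yawy-90 -0.5060421878063024
boss [[ 0.4516 -0.0057  0.055 ]] pin [[ 0.4522 -0.0072  0.06  ]]
valve [0.5564 0.214 ] lever [[0.4676 0.2214]
 [0.5506 0.2146]] [0.089  0.0058] 3.0581897557459947
[0.5513 0.1962] 0.01842975049146561 -1.8486092183458602
[0.5471 0.1824] 0.03286039871628337 -1.8548791936297278
[0.5391 0.2057] 0.019108570055249924 -2.6948413725446665
[0.5256 0.1977] 0.03478613823153892 -2.6567852415490805
pipe [[0.5774 0.2776]
 [0.5423 0.1599]] 0.12284895744444314 -0.29026279004231936
```

```bash
cat >> h.py <<'E'
def pose():
    st=monitor.read_state(); q=st['tcp_rot']; return st,np.array(st['tcp_pos']),R.from_quat([q[1],q[2],q[3],q[0]])
def plan(tp,yaw,n,hand):
    """rows to go to tp with tool down, tool x at yaw (world)"""
    st,p,r=pose(); Rt=R.from_matrix(np.array([[np.cos(yaw),np.sin(yaw),0],[np.sin(yaw),-np.cos(yaw),0],[0,0,-1]]).reshape(3,3))
    rv=(r.inv()*Rt).as_rotvec(); tp=np.array(tp); rows=[]
    for i in range(n):
        d=(r.inv()).apply((tp-p)/n)*1000; rows+=[*np.round(d,1),*np.round(rv/n,3),hand]
        r=r*R.from_rotvec(rv/n); p=p+(tp-p)*0+ (tp-np.array(st['tcp_pos']))/n if False else p
    print([float(x) for x in rows])
def info():
    st,p,r=pose(); x=r.apply([1,0,0]); z=r.apply([0,0,1])
    print('t',st['clock'],'p',p.round(4),'yaw',np.arctan2(x[1],x[0]).round(4),'z',z.round(4),'F',np.round(st['ft_force'],2),'M',np.round(st['moment'],2),'op',round(st['opening'],3),'q',np.round(st['qpos'],3))
E
python3 - <<'E'
from h import *
info(); plan([.4916,.2194,.19],3.058,9,1)
E
```

```text
t 0.15 p [0.2253 0.446  0.2052] yaw 2.6738 z [-4.e-04 -8.e-04 -1.e+00] F [ 0.98  0.59 -0.2 ] M [0.   0.01 0.02] op 1.001 q [ 1.103  0.213 -0.035  1.323 -0.     1.571]
[-37.8, -9.1, 1.7, -0.0, -0.0, -0.043, 1.0, -37.3, -10.7, 1.7, -0.0, -0.0, -0.043, 1.0, -36.8, -12.3, 1.7, -0.0, -0.0, -0.043, 1.0, -36.3, -13.9, 1.7, -0.0, -0.0, -0.043, 1.0, -35.7, -15.4, 1.7, -0.0, -0.0, -0.043, 1.0, -35.0, -16.9, 1.7, -0.0, -0.0, -0.043, 1.0, -34.2, -18.4, 1.7, -0.0, -0.0, -0.043, 1.0, -33.4, -19.8, 1.7, -0.0, -0.0, -0.043, 1.0, -32.5, -21.3, 1.7, -0.0, -0.0, -0.043, 1.0]
```

play_rows --commands '[-38,-9,1.7,0,0,-0.043,1,-37.5,-10.5,1.7,0,0,-0.043,1,-37,-12.5,1.7,0,0,-0.043,1,-36,-14,1.7,0,0,-0.043,1,-36,-15.5,1.7,0,0,-0.043,1,-35,-17,1.7,0,0,-0.043,1,-34,-18.5,1.7,0,0,-0.043,1,-33.5,-20,1.7,0,0,-0.043,1,-32.5,-21,1.7,0,0,-0.043,1,0,0,0,0,0,0,1]'

```text
clock: 1.4
tcp_pos: [0.5008, 0.213, 0.187]
tcp_rot: [-0.002, 0.033, 0.999, -0.002]
ft_force: [0.3, 0.3, -0.1]
opening: 1.002
```

Run:
```python
from h import *
info(); grab('wrist','w1.png'); plan([.4916,.2194,.19],3.058,2,1)
```

```text
t 1.4 p [0.5008 0.213  0.187 ] yaw 3.0756 z [-0.0036 -0.0029 -1.    ] F [ 0.33  0.27 -0.07] M [0.04 0.02 0.02] op 1.002 q [ 4.030e-01  3.130e-01  5.100e-02  1.313e+00 -1.000e-03  4.690e-01]
[4.3, 2.5, -1.4, -0.001, -0.002, 0.009, 1.0, 4.3, 2.4, -1.4, -0.001, -0.002, 0.009, 1.0]
```

View pics/w1.png

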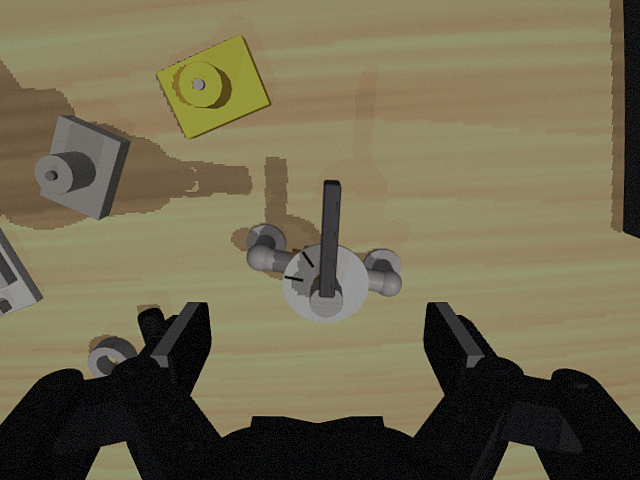

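Run:
```python
from h import *
crop('w1.png','c_w1.png',240,170,420,330,4.4)
crop('w1.png','c_w1n.png',20,100,140,230,4.4)
```

```text
(no output)
```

View pics/c_w1.png

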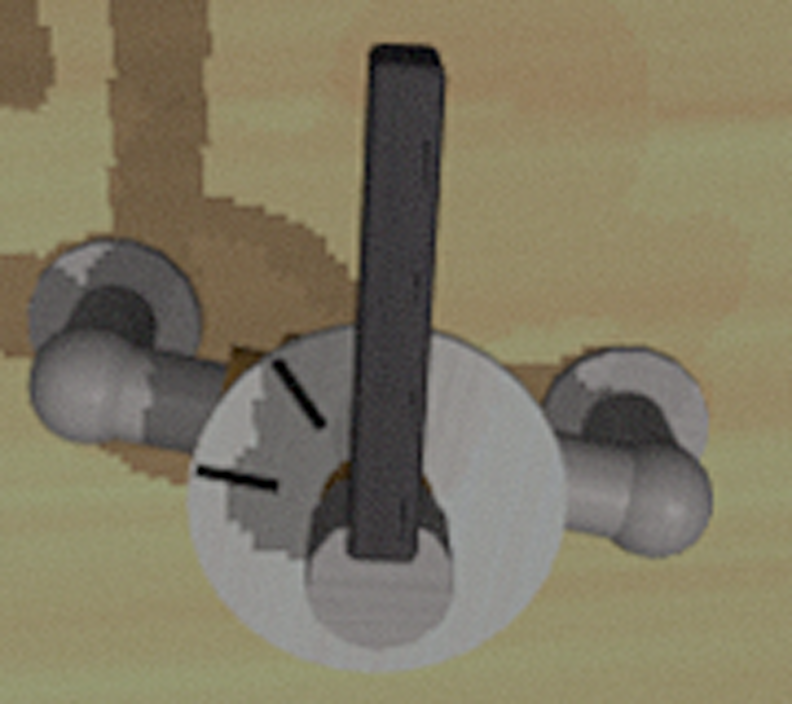

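View pics/c_w1n.png

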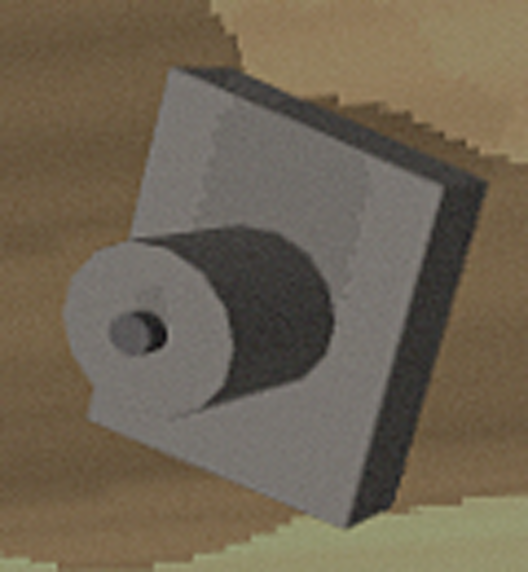

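Run:
```python
from h import *
np.set_printoptions(precision=4,suppress=True)
st=monitor.read_state(); p=lambda l,z: px2w('wrist',np.array(l)/4.4+[240,170],z,st)[:,:2]
a=lambda d: np.arctan2(d[1],d[0])
L=p([(374,62),(441,70),(417,558),(350,555)],.108); print(L, np.linalg.norm(L[0]-L[1]))
tip=(L[0]+L[1])/2; ax=(L[2]+L[3])/2; print('tip',tip,'base',ax,np.linalg.norm(tip-ax),a(tip-ax))
c=p([(378,498)],.073)[0]; print('disc',c,np.linalg.norm(tip-c),a(tip-c))
m=p([(275,364),(323,427),(197,470),(277,487)],.073); print([ (a(x-c),np.linalg.norm(x-c)) for x in m], a(m[0]-m[1]),a(m[2]-m[3]))
f=px2w('wrist',np.array([(117,310),(628,425)])/4.4+[240,170],.003,st)[:,:2]; print('feet',f,np.linalg.norm(f[0]-f[1]),a(f[1]-f[0])-np.pi/2,f.mean(0))
n=px2w('wrist',np.array([(170,68),(442,185),(347,527),(90,418)])/4.4+[20,100],.02,st)[:,:2]; print('nest',n,n.mean(0),a(n[0]-n[1]),a(n[1]-n[2]))
```

```text
[[0.4662 0.2223]
 [0.4681 0.2325]
 [0.5501 0.2245]
 [0.5488 0.2133]] 0.010304561771191644
tip [0.4672 0.2274] base [0.5494 0.2189] 0.08271917870968486 3.038790401932656
disc [0.5548 0.2184] 0.08811937788730519 3.038919576948346
[(np.float64(-2.590183750015927), np.float64(0.03304487947127744)), (np.float64(-2.586694252067491), np.float64(0.017779053422810474)), (np.float64(-1.8032392566328006), np.float64(0.03455275184094934)), (np.float64(-1.7546200334893758), np.float64(0.019199897356135174))] -2.594247667874524 -1.8638532679712614
feet [[0.5366 0.1614]
 [0.5725 0.277 ]] 0.12102115784160508 -0.30067113183578753 [0.5546 0.2192]
nest [[ 0.4028 -0.0091]
 [ 0.4304  0.0428]
 [ 0.5001  0.0058]
 [ 0.4721 -0.0461]] [ 0.4514 -0.0016] -2.059331000243305 2.6532872568244206
```

Run:
```python
from h import *
info(); plan([.491,.2228,.135],3.045,3,1)
```

```text
t 1.45 p [0.4999 0.2139 0.1872] yaw 3.076 z [-0.0038 -0.0026 -1.    ] F [-1.2  -0.31  0.07] M [ 0.03  0.01 -0.  ] op 1.0 q [ 4.050e-01  3.120e-01  5.000e-02  1.313e+00 -1.000e-03  4.710e-01]
[3.1, 2.8, 17.4, -0.001, -0.001, 0.01, 1.0, 3.1, 2.8, 17.4, -0.001, -0.001, 0.01, 1.0, 3.2, 2.7, 17.4, -0.001, -0.001, 0.01, 1.0]
```

play_rows --commands '[3,2.8,17,-0.001,-0.001,0.01,1,3,2.8,17,-0.001,-0.001,0.01,1,3,2.8,17,-0.001,-0.001,0.01,1,0,0,0,0,0,0,1,0,0,0,0,0,0,1]'

```text
clock: 2.08
tcp_pos: [0.4884, 0.2259, 0.1359]
tcp_rot: [-0.0, 0.047, 0.999, 0.0]
ft_force: [-1.1, -1.0, 0.2]
opening: 1.003
```

Run:
```python
from h import *
import pickle
info(); st=monitor.read_state(); pickle.dump(st,open('st2.pkl','wb')); grab('wrist','w2.png'); info(); crop('w2.png','c_w2.png',220,170,420,350,4)
```

```text
t 2.075 p [0.4884 0.2259 0.1359] yaw 3.0469 z [-7.e-04  1.e-03 -1.e+00] F [-1.08 -1.02  0.18] M [-0.01  0.01  0.02] op 1.003 q [ 4.320e-01  3.130e-01 -7.900e-02  1.179e+00  1.000e-03  5.270e-01]
t 2.125 p [0.4884 0.2259 0.1358] yaw 3.0468 z [-8.e-04  1.e-03 -1.e+00] F [-0.68  0.03  0.12] M [-0.01  0.03  0.  ] op 0.999 q [ 4.320e-01  3.130e-01 -7.900e-02  1.179e+00  1.000e-03  5.270e-01]
```

View pics/c_w2.png

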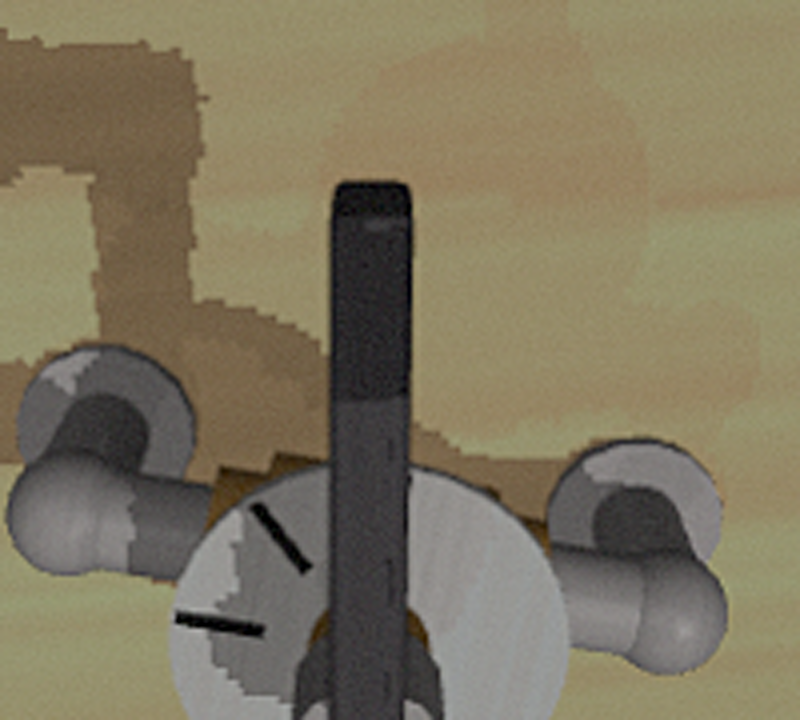

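Run:
```python
from h import *
import pickle
np.set_printoptions(precision=4,suppress=True)
st=pickle.load(open('st2.pkl','rb')); p=lambda l,z: px2w('wrist',np.array(l)/4+[220,170],z,st)[:,:2]
a=lambda d: np.arctan2(d[1],d[0])
L=p([(371,222),(367,600),(366,700)],.108);print(L,a(L[0]-L[2]))
m=p([(254,505),(306,570),(176,618),(264,631)],.073)
# intersect marks lines
def X(a1,a2,b1,b2):
    A=np.c_[a2-a1,-(b2-b1)]; t=np.linalg.solve(A,b1-a1); return a1+t[0]*(a2-a1)
print('axis by marks',X(*m),a(m[0]-m[1]),a(m[2]-m[3]))
f=p([(106,435),(635,530)],.003); print('feet',f,f.mean(0),np.linalg.norm(f[0]-f[1]),a(f[1]-f[0])-np.pi/2)
d=p([(170,640),(569,640)],.073); print('disc lr',d,d.mean(0))
print(st['tcp_pos'],[ (R.from_quat(np.roll(st['tcp_rot'],-1)).inv().apply(np.r_[x,.1]-st['tcp_pos'])).round(4) for x in L])
```

```text
[[0.4685 0.2266]
 [0.527  0.2201]
 [0.5444 0.2182]] 3.0321488891964807
axis by marks [0.5567 0.2167] -2.6313805586002097 -1.8321250606590134
feet [[0.5416 0.1593]
 [0.5763 0.2748]] [0.559  0.2171] 0.12061839834791296 -0.29180059162555816
disc lr [[0.5522 0.1819]
 [0.559  0.2527]] [0.5556 0.2173]
[0.4884 0.2259 0.1359] [array([ 0.0198, -0.0013,  0.0359]), array([-0.039 , -0.0021,  0.0359]), array([-0.0564, -0.0024,  0.0358])]
```

Run:
```python
from h import *
plan([.4915,.2236,.079],3.040,3,1)
```

```text
[-1.1, -0.7, 18.9, 0.0, -0.0, 0.002, 1.0, -1.1, -0.7, 18.9, 0.0, -0.0, 0.002, 1.0, -1.1, -0.7, 18.9, 0.0, -0.0, 0.002, 1.0]
```

play_rows --commands '[-1.1,-0.7,19,0,0,0.002,1,-1.1,-0.7,19,0,0,0.002,1,-1.1,-0.7,19,0,0,0.002,1,0,0,0,0,0,0,1,0,0,0,0,0,0,0.3,0,0,0,0,0,0,0,0,0,0,0,0,0,0,0,0,0,0,0,0,0,0,0,0,0,0,0,0]' --grip_force 25

```text
clock: 3.25
tcp_pos: [0.4949, 0.2253, 0.0838]
tcp_rot: [0.003, 0.05, 0.999, 0.003]
ft_force: [0.4, 0.0, -0.7]
opening: -0.003
```

Run:
```python
from h import *
info()
```

```text
t 3.25 p [0.4949 0.2253 0.0838] yaw 3.0412 z [ 0.0071  0.0047 -1.    ] F [ 0.41  0.04 -0.7 ] M [-0.07  0.06 -0.03] op -0.003 q [ 4.260e-01  3.460e-01 -1.690e-01  1.047e+00  1.000e-03  5.270e-01]
```

Run:
```python
from h import *
grab('wrist','w3.png'); grab('scene','s3.png'); info(); crop('s3.png','c_s3.png',300,100,480,240,4.4)
```

```text
t 3.35 p [0.4949 0.2253 0.0837] yaw 3.0412 z [ 0.0069  0.0046 -1.    ] F [-0.24 -0.01 -0.06] M [ 0.01 -0.03 -0.01] op 0.002 q [ 4.260e-01  3.470e-01 -1.690e-01  1.047e+00  1.000e-03  5.270e-01]
```

View pics/w3.png

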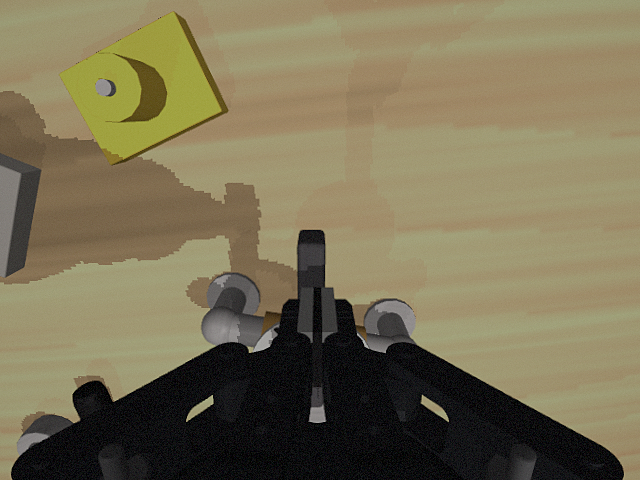

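View pics/c_s3.png

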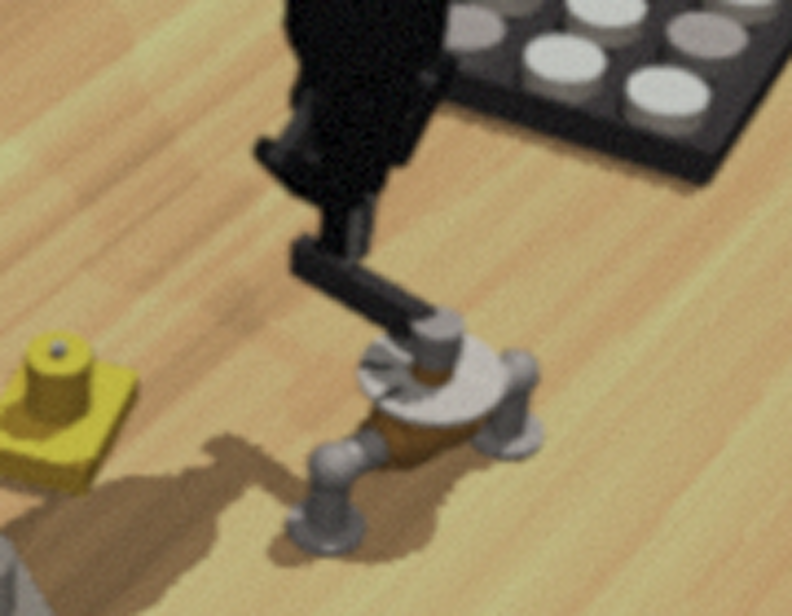

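Run:
```python
from h import *
crop('w3.png','c_w3.png',250,220,390,350,5.5)
st=monitor.read_state(); print(w2px('wrist',[st['tcp_pos'],[*st['tcp_pos'][:2],.108],[*st['tcp_pos'][:2],.086]],st)); print(st['tau'].round(1))
```

```text
[[314.86253589 279.77310583]
 [314.85938747 303.51667538]
 [314.8622341  281.79113937]]
[  0.  -78.1  46.1  -0.1   0.    0. ]
```

View pics/c_w3.png

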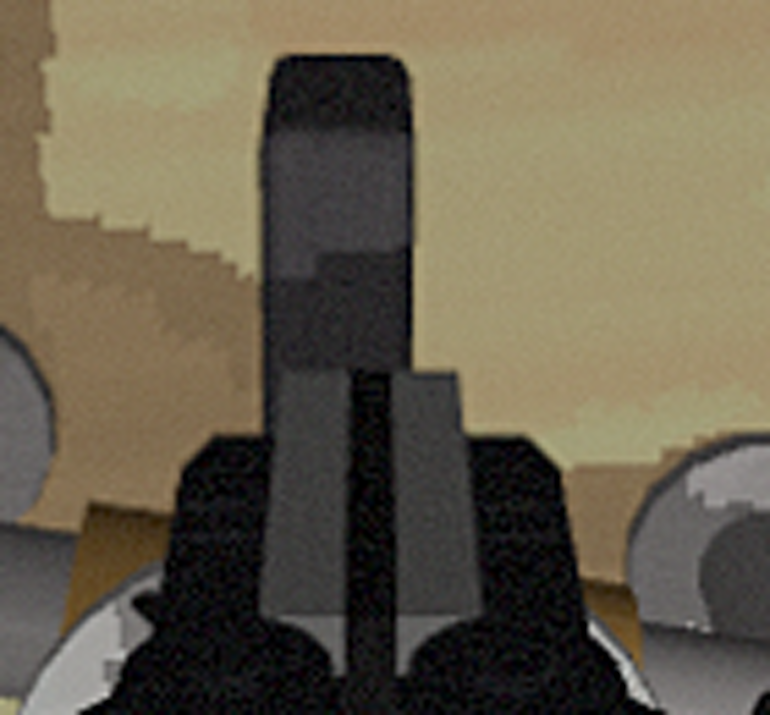

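```bash
python3 - <<'E'
from h import *
st,p,r=pose()
for z in (0,-.005,-.01,-.015,-.02,-.025,-.03): print(z,w2px('wrist',[p+r.apply([.011,y,z]) for y in (-.008,0,.008)],st).round(1).tolist())
print(w2px('wrist',[[.467,.2257,.108],[.4915,.2236,.108]],st))
print(w2px('scene',[p,p+r.apply([.011,0,0])]),w2px('scene',[[.467,.2257,.097],[.556,.217,.097]]))
E
python3 - <<'E'
E
```

```text
0 [[298.3, 259.0], [314.8, 259.0], [331.3, 259.0]]
-0.005 [[297.8, 262.9], [314.7, 262.8], [331.7, 262.8]]
-0.01 [[297.3, 266.9], [314.7, 266.9], [332.1, 266.9]]
-0.015 [[296.7, 271.2], [314.6, 271.2], [332.5, 271.2]]
-0.02 [[296.1, 275.7], [314.5, 275.7], [333.0, 275.7]]
-0.025 [[295.5, 280.6], [314.5, 280.5], [333.5, 280.5]]
-0.03 [[294.8, 285.7], [314.4, 285.7], [334.0, 285.6]]
[[308.88217142 242.82551644]
 [310.19433297 296.93070582]]
[[375.82548242 167.26470153]
 [371.96475387 165.03827645]] [[365.84728905 157.33845368]
 [398.04792591 175.90179426]]
```

View pics/s3.png

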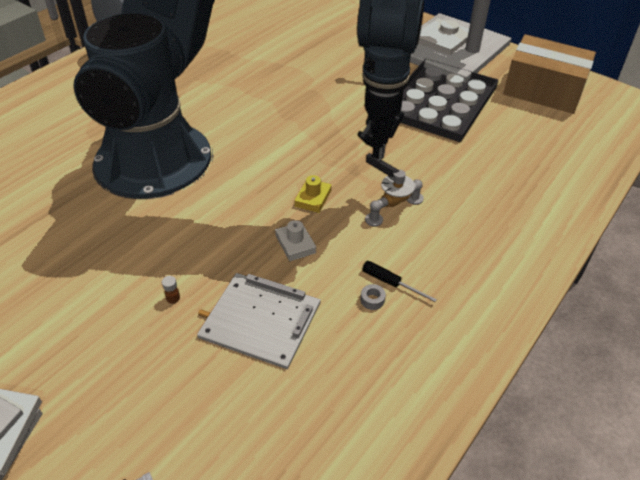

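Run:
```python
from h import *
st,p,r=pose()
for x in (-.011,0,.011):
  for z in (0,-.01,-.02,-.03): print(x,z,w2px('scene',p+r.apply([x,0,z])).round(1).tolist(), w2px('wrist',p+r.apply([x,0,z]),st).round(1).tolist())
crop('s3.png','c_s3b.png',345,120,425,190,9)
```

```text
-0.011 0 [[379.7, 169.5]] [[314.9, 299.8]]
-0.011 -0.01 [[380.1, 165.9]] [[314.8, 309.5]]
-0.011 -0.02 [[380.4, 162.3]] [[314.7, 320.4]]
-0.011 -0.03 [[380.8, 158.7]] [[314.6, 332.5]]
0 0 [[375.8, 167.3]] [[314.9, 279.8]]
0 -0.01 [[376.1, 163.7]] [[314.7, 288.6]]
0 -0.02 [[376.5, 160.1]] [[314.6, 298.5]]
0 -0.03 [[376.8, 156.4]] [[314.5, 309.6]]
0.011 0 [[372.0, 165.0]] [[314.8, 259.0]]
0.011 -0.01 [[372.3, 161.5]] [[314.7, 266.9]]
0.011 -0.02 [[372.6, 157.9]] [[314.5, 275.7]]
0.011 -0.03 [[372.9, 154.2]] [[314.4, 285.7]]
```

View pics/c_s3b.png

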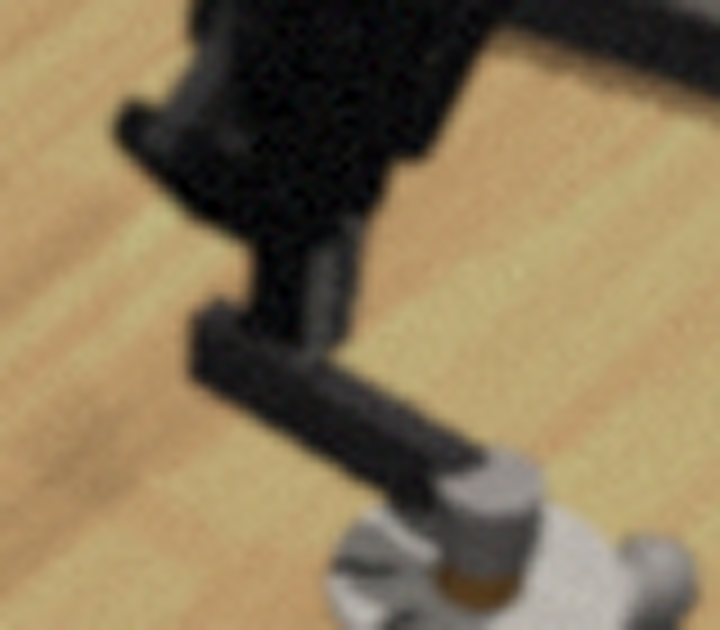

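play_rows --commands '[0,0,-15,0,0,0,0,0,0,-10,0,0,0,0,0,0,0,0,0,0,0]'

```text
clock: 3.72
tcp_pos: [0.495, 0.2253, 0.1111]
tcp_rot: [0.004, 0.05, 0.999, 0.003]
ft_force: [1.2, -0.6, -0.7]
opening: -0.003
```

Run:
```python
from h import *
info(); grab('wrist','w4.png');grab('scene','s4.png'); info()
a=cv2.imread('pics/w4.png')[200:340,240:400];b=cv2.imread('pics/s4.png')[100:200,330:444]
cv2.imwrite('pics/c4.png',np.hstack([cv2.resize(a,(400,350)),cv2.resize(b,(399,350),interpolation=2)]))
```

```text
t 3.725 p [0.495  0.2253 0.1111] yaw 3.0412 z [ 0.0077  0.005  -1.    ] F [ 1.16 -0.65 -0.71] M [ 0.03  0.03 -0.  ] op -0.003 q [ 4.260e-01  3.280e-01 -1.220e-01  1.111e+00  1.000e-03  5.270e-01]
t 3.825 p [0.4945 0.2251 0.1102] yaw 3.0412 z [ 0.0067  0.0045 -1.    ] F [-0.7  -0.32 -0.14] M [ 0.02 -0.03 -0.03] op 0.003 q [ 4.26e-01  3.29e-01 -1.24e-01  1.11e+00  1.00e-03  5.27e-01]
```

View pics/c4.png

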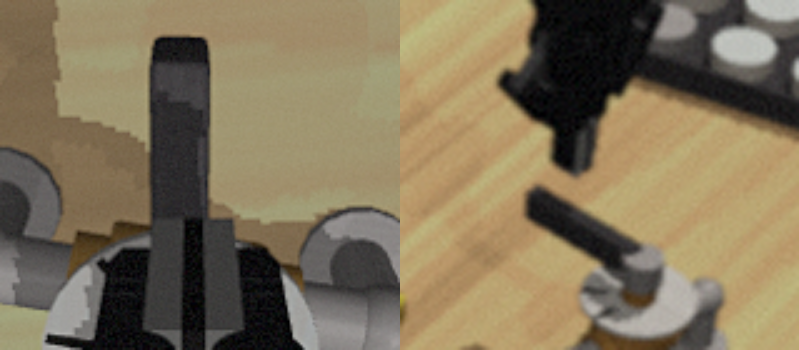

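Run:
```python
from h import *
st,p,r=pose()
for x,y in ((.011,0),(.011,.01),(-.011,.01)):
  for z in (0,-.02,-.025,-.03,-.035): print(x,y,z,w2px('scene',p+r.apply([x,y,z])).round(1).tolist(), w2px('wrist',p+r.apply([x,y,z]),st).round(1).tolist())
crop('s4.png','c_s4b.png',350,110,410,170,10)
```

```text
0.011 0 0 [[372.7, 155.5]] [[314.8, 259.0]]
0.011 0 -0.02 [[373.3, 148.1]] [[314.5, 275.7]]
0.011 0 -0.025 [[373.5, 146.2]] [[314.5, 280.5]]
0.011 0 -0.03 [[373.6, 144.4]] [[314.4, 285.7]]
0.011 0 -0.035 [[373.8, 142.5]] [[314.3, 291.1]]
0.011 0.01 0 [[375.7, 153.4]] [[335.4, 259.0]]
0.011 0.01 -0.02 [[376.3, 146.0]] [[337.6, 275.7]]
0.011 0.01 -0.025 [[376.5, 144.2]] [[338.2, 280.5]]
0.011 0.01 -0.03 [[376.6, 142.3]] [[338.9, 285.6]]
0.011 0.01 -0.035 [[376.8, 140.4]] [[339.6, 291.1]]
-0.011 0.01 0 [[383.5, 157.8]] [[334.8, 299.7]]
-0.011 0.01 -0.02 [[384.3, 150.5]] [[336.8, 320.3]]
-0.011 0.01 -0.025 [[384.4, 148.6]] [[337.4, 326.2]]
-0.011 0.01 -0.03 [[384.6, 146.7]] [[338.0, 332.5]]
-0.011 0.01 -0.035 [[384.8, 144.8]] [[338.6, 339.1]]
```

View pics/c_s4b.png

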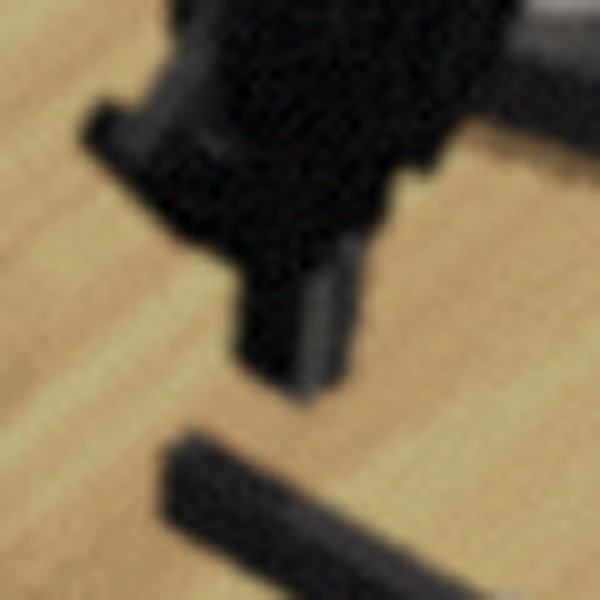

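Run:
```python
from h import *
plan([.4915,.2238,.051],3.040,3,1)
```

```text
[1.1, -0.6, 19.7, 0.002, 0.002, 0.0, 1.0, 1.0, -0.6, 19.7, 0.002, 0.002, 0.0, 1.0, 1.0, -0.6, 19.7, 0.002, 0.002, 0.0, 1.0]
```

play_rows --commands '[0,0,0,0.002,0.002,0,1,0,0,0,0.002,0.002,0,1,0,0,0,0.001,0.001,0,1,0,0,0,0,0,0,1,1,-0.6,15,0,0,0,1,1,-0.6,15,0,0,0,1,1,-0.6,15,0,0,0,1,0,0,13,0,0,0,1,0,0,0,0,0,0,1,0,0,0,0,0,0,1]'

```text
clock: 5.08
tcp_pos: [0.4896, 0.2227, 0.046]
tcp_rot: [-0.001, 0.05, 0.999, -0.001]
ft_force: [0.6, -0.0, -0.1]
opening: 1.003
```

Run:
```python
from h import *
info(); grab('wrist','w5.png');grab('scene','s5.png'); info()
a=cv2.imread('pics/w5.png')[200:360,160:480];b=cv2.imread('pics/s5.png')[110:210,330:444]
cv2.imwrite('pics/c5.png',np.hstack([cv2.resize(a,(480,240)),cv2.resize(b,(274,240),interpolation=2)]))
```

```text
t 5.075 p [0.4896 0.2227 0.046 ] yaw 3.0412 z [-0.0024 -0.0017 -1.    ] F [ 0.56 -0.02 -0.13] M [ 0.03  0.05 -0.  ] op 1.003 q [ 0.427  0.375 -0.229  0.97  -0.001  0.528]
t 5.175 p [0.4896 0.2228 0.0462] yaw 3.0412 z [-0.0021 -0.0016 -1.    ] F [ 0.78 -0.37 -0.45] M [ 0.01  0.02 -0.  ] op 0.997 q [ 0.427  0.375 -0.229  0.97  -0.001  0.528]
```

View pics/c5.png

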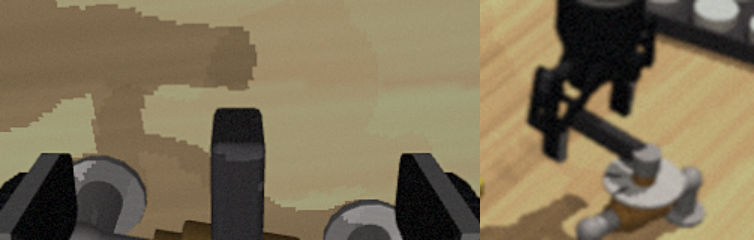

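Jaws now straddle the bar on either side. Raising 4 mm, then closing.

play_rows --commands '[0,0,-4,0,0,0,1,0,0,0,0,0,0,0.3,0,0,0,0,0,0,0,0,0,0,0,0,0,0,0,0,0,0,0,0,0,0,0,0,0,0,0,0,0,0,0,0,0,0,0]' --grip_force 25

```text
clock: 6.05
tcp_pos: [0.4904, 0.2229, 0.0516]
tcp_rot: [-0.0, 0.05, 0.999, -0.001]
ft_force: [-0.3, -0.9, 0.9]
opening: 0.139
```

Run:
```python
from h import *
info(); grab('wrist','w6.png');grab('top','t6.png'); info()
a=cv2.imread('pics/w6.png')[200:360,220:420];b=cv2.imread('pics/t6.png')[190:300,120:260]
cv2.imwrite('pics/c6.png',np.hstack([cv2.resize(a,(400,320)),cv2.resize(b,(400,320),interpolation=2)]))
```

```text
t 6.05 p [0.4904 0.2229 0.0516] yaw 3.0408 z [-4.0e-04 -1.1e-03 -1.0e+00] F [-0.25 -0.89  0.88] M [-0.06  0.07 -0.17] op 0.139 q [ 0.427  0.37  -0.221  0.98  -0.001  0.528]
t 6.15 p [0.4904 0.2229 0.0516] yaw 3.0409 z [-4.0e-04 -1.1e-03 -1.0e+00] F [-0.55 -1.33  2.64] M [-0.18  0.13 -0.24] op 0.134 q [ 0.427  0.37  -0.221  0.98  -0.001  0.528]
```

View pics/c6.png

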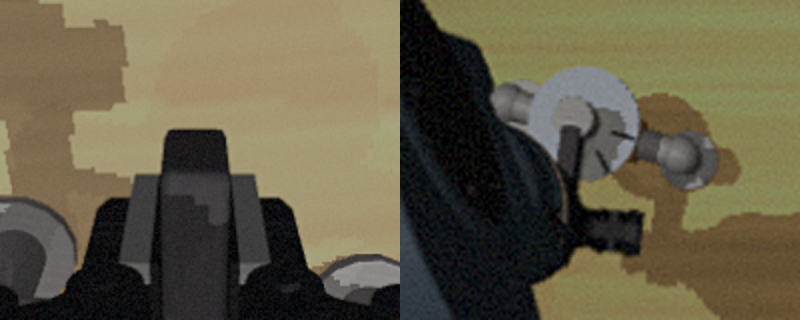

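play_rows --commands '[-0.2,-4.9,0,0,0,-0.075,0,-0.2,-4.9,0,0,0,-0.075,0,-0.2,-4.9,0,0,0,-0.075,0,-0.2,-4.9,0,0,0,-0.075,0,-0.2,-4.9,0,0,0,-0.075,0,-0.2,-4.9,0,0,0,-0.075,0,0,0,0,0,0,0,0]'

```text
clock: 7.02
tcp_pos: [0.4942, 0.1926, 0.0516]
tcp_rot: [-0.0, -0.18, 0.984, -0.001]
ft_force: [0.1, -2.0, 1.1]
opening: 0.139
```

Run:
```python
from h import *
info(); st,p,r=pose(); d=p[:2]-[.556,.2165]; print(np.hypot(*d),np.arctan2(d[1],d[0])+2*np.pi); plan([.4982,.1849,.052],3.642,3,0)
```

```text
t 7.025 p [0.4942 0.1926 0.0516] yaw -2.7793 z [-5.0e-04 -2.2e-03 -1.0e+00] F [ 0.12 -1.97  1.12] M [-0.26 -0.02  0.  ] op 0.139 q [ 0.373  0.355 -0.243  0.974 -0.002  0.01 ]
0.06623442947844765 3.5111786943585557
[-0.3, -2.9, -0.1, -0.001, -0.0, -0.046, 0.0, -0.2, -2.9, -0.1, -0.001, -0.0, -0.046, 0.0, -0.1, -2.9, -0.1, -0.001, -0.0, -0.046, 0.0]
```

play_rows --commands '[-0.2,-2.9,0,0,0,-0.046,0,-0.2,-2.9,0,0,0,-0.046,0,-0.1,-2.9,0,0,0,-0.046,0,0,0,0,0,0,0,0,0,0,0,0,0,0,0]'

```text
clock: 7.65
tcp_pos: [0.4978, 0.1847, 0.0516]
tcp_rot: [-0.001, -0.244, 0.97, -0.002]
ft_force: [0.1, -3.5, 1.9]
opening: 0.138
```

Run:
```python
from h import *
info(); st,p,r=pose(); d=p[:2]-[.556,.2165]; print(np.hypot(*d),np.arctan2(d[1],d[0])+2*np.pi,st['qpos'][5]); grab('wrist','w7.png')
```

```text
t 7.65 p [0.4978 0.1847 0.0516] yaw -2.6477 z [-8.0e-04 -3.3e-03 -1.0e+00] F [ 0.13 -3.47  1.93] M [-0.35 -0.02 -0.07] op 0.138 q [ 0.357  0.356 -0.241  0.975 -0.003 -0.137]
0.06633315484340382 3.64141614198972 -0.13672483506334676
```

View pics/w7.png

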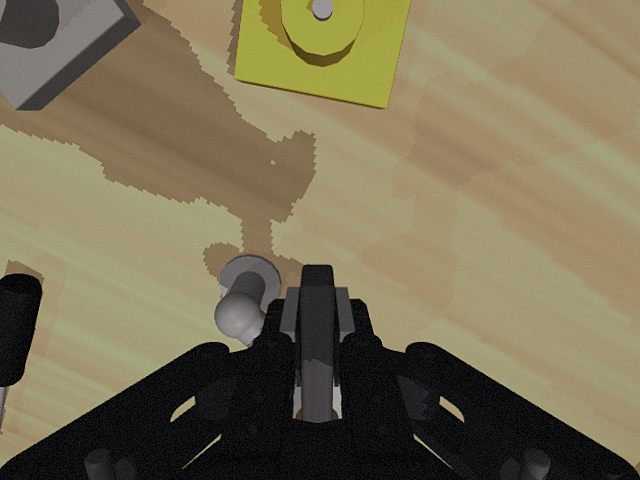

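play_rows --commands '[0,0,0,0,0,0,0.5,0,0,0,0,0,0,1,0,0,0,0,0,0,1,0,0,0,0,0,0,1,0,0,-25,0,0,0,1,0,0,-40,0,0,0,1,0,0,-40,0,0,0,1,0,0,-40,0,0,0,1,0,0,0,0,0,0,1,0,0,0,0,0,0,1]'

```text
clock: 8.95
tcp_pos: [0.4968, 0.1858, 0.1998]
tcp_rot: [-0.002, -0.244, 0.97, -0.001]
ft_force: [-0.2, -0.2, -0.6]
opening: 1.001
```

Run:
```python
from h import *
import pickle
info(); st=monitor.read_state(); pickle.dump(st,open('st8.pkl','wb')); grab('wrist','w8.png'); info(); crop('w8.png','c_w8.png',220,160,420,320,4)
```

```text
t 8.95 p [0.4968 0.1858 0.1998] yaw -2.6482 z [-0.0031 -0.0025 -1.    ] F [-0.25 -0.22 -0.55] M [-0.06 -0.02  0.  ] op 1.001 q [ 3.590e-01  2.810e-01  3.900e-02  1.333e+00 -1.000e-03 -1.350e-01]
t 9.0 p [0.4969 0.1858 0.1999] yaw -2.6482 z [-0.0029 -0.0025 -1.    ] F [-0.3  -1.11  0.3 ] M [-0.05 -0.01  0.02] op 1.004 q [ 3.590e-01  2.810e-01  3.900e-02  1.333e+00 -1.000e-03 -1.350e-01]
```

View pics/c_w8.png

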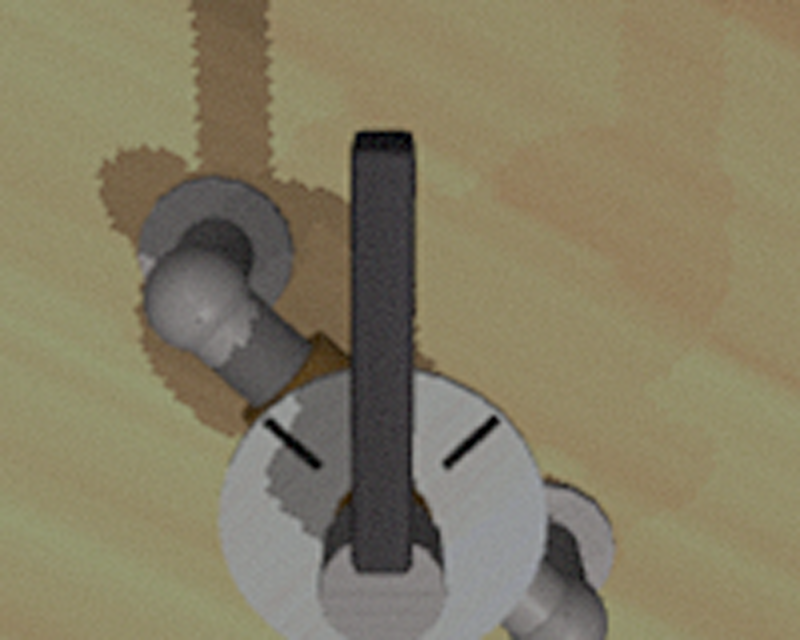

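Run:
```python
from h import *
import pickle
st=pickle.load(open('st8.pkl','rb')); p=lambda l,z: px2w('wrist',np.array(l)/4+[220,160],z,st)[:,:2]
a=lambda d: np.arctan2(d[1],d[0])
m=p([(265,422),(320,466),(497,418),(446,466)],.073)
L=p([(384,150),(382,560)],.108)
o,c,l=a(m[0]-m[1]),a(m[2]-m[3]),a(L[0]-L[1]); print(o,c,(o-c)%6.283,'lever rel closed',(l-c)%6.283,'from half', (l-c-(o-c)%6.283/2)%6.283, l)
A=np.c_[m[1]-m[0],-(m[3]-m[2])]; t=np.linalg.solve(A,m[2]-m[0]); ax=m[0]+t[0]*(m[1]-m[0]); print(ax, a(L[0]-ax))
info(); plan([.452,-.006,.2],0.2955+3.1416-.8,8,1)
```

```text
-1.7994782108771332 2.865483393469679 1.6180383956531879 lever rel closed 0.7625443486101746 from half 6.2365251507835815 -2.6549722579201465
[0.55596803 0.21795156] -2.6412957723509622
t 9.0 p [0.4969 0.1858 0.1999] yaw -2.6482 z [-0.0029 -0.0025 -1.    ] F [-0.3  -1.11  0.3 ] M [-0.05 -0.01  0.02] op 1.004 q [ 3.590e-01  2.810e-01  3.900e-02  1.333e+00 -1.000e-03 -1.350e-01]
[16.3, -18.5, 0.1, -0.0, -0.0, 0.125, 1.0, 13.9, -20.3, 0.0, -0.0, -0.0, 0.125, 1.0, 11.2, -21.9, 0.0, -0.0, -0.0, 0.125, 1.0, 8.4, -23.1, 0.0, -0.0, -0.0, 0.125, 1.0, 5.5, -24.0, 0.0, -0.0, -0.0, 0.125, 1.0, 2.4, -24.5, 0.0, -0.0, -0.0, 0.125, 1.0, -0.6, -24.6, -0.0, -0.0, -0.0, 0.125, 1.0, -3.7, -24.4, -0.0, -0.0, -0.0, 0.125, 1.0]
```

Run:
```python
from h import *
import pickle
st=pickle.load(open('st8.pkl','rb')); p=lambda l,z: px2w('wrist',np.array(l)/4+[220,160],z,st)[:,:2]
a=lambda d: np.arctan2(d[1],d[0])
m=p([(265,422),(320,466),(497,418),(446,466)],.073)
e=p([(219,520),(548,520)],.073); print('disc LR mid',e.mean(0),np.linalg.norm(e[0]-e[1]))
for ax in ([.556,.2172],[.5555,.2165],[.556,.218]):
  v=[a(x-np.array(ax)) for x in m]; o=(v[0]+v[1])/2; c=(v[2]+v[3])/2; print(ax,np.round(v,3),'mid',(o+c)/2-np.pi, 'sep',(o-c)%6.2832)
f=p([(215,250),(560,540)],.004); print(f,np.linalg.norm(f[0]-f[1]),a(f[1]-f[0])-np.pi/2)
```

```text
disc LR mid [0.55638816 0.21702714] 0.07195064247047352
[0.556, 0.2172] [-1.805 -1.81   2.844  2.826] mid -2.627827242567329 sep 1.640152483274588
[0.5555, 0.2165] [-1.796 -1.792  2.82   2.781] mid -2.6384902714980925 sep 1.6888417016071813
[0.556, 0.218] [-1.8   -1.801  2.867  2.869] mid -2.6078090276781856 sep 1.615075124445469
[[0.53955129 0.1591414 ]
 [0.56850409 0.27751266]] 0.12186065737728591 -0.23988345542919776
```

play_rows --commands '[16.5,-18.5,1,0,0,0.125,1,14,-20.5,1,0,0,0.125,1,11,-22,1,0,0,0.125,1,8.5,-23,1,0,0,0.125,1,5.5,-24,1,0,0,0.125,1,2.5,-24.5,1,0,0,0.125,1,-0.5,-24.5,1,0,0,0.125,1,-3.5,-24.5,1,0,0,0.125,1,0,0,0,0,0,0,1,0,0,0,0,0,0,1]'

```text
clock: 10.25
tcp_pos: [0.4417, -0.0113, 0.1822]
tcp_rot: [-0.009, 0.265, 0.964, -0.005]
ft_force: [0.9, -0.3, -0.1]
opening: 0.996
```

Run:
```python
from h import *
import pickle
info(); st=monitor.read_state(); pickle.dump(st,open('st9.pkl','wb')); grab('wrist','w9.png'); grab('top','t9.png')
```

```text
t 10.25 p [ 0.4417 -0.0113  0.1822] yaw 2.6045 z [-0.0189 -0.0043 -0.9998] F [ 0.87 -0.28 -0.07] M [ 0.01 -0.05  0.02] op 0.996 q [-0.022  0.118 -0.208  1.264 -0.005  0.515]
```

View pics/w9.png

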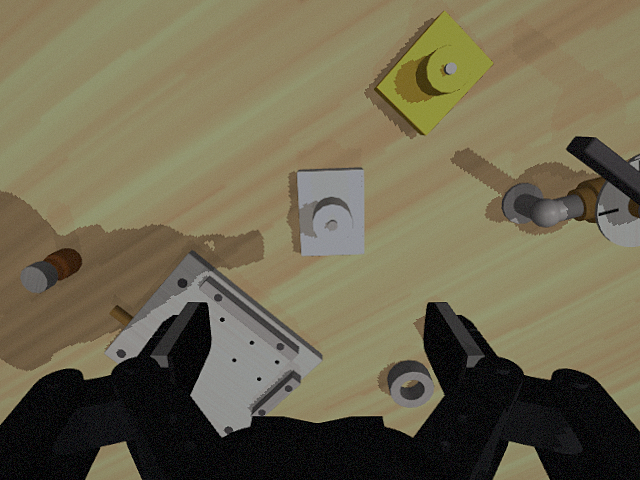

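Run:
```python
from h import *
crop('w9.png','c_w9n.png',280,150,380,270,5)
crop('w9.png','c_w9p.png',100,245,330,440,3.4)
```

```text
(no output)
```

View pics/c_w9n.png

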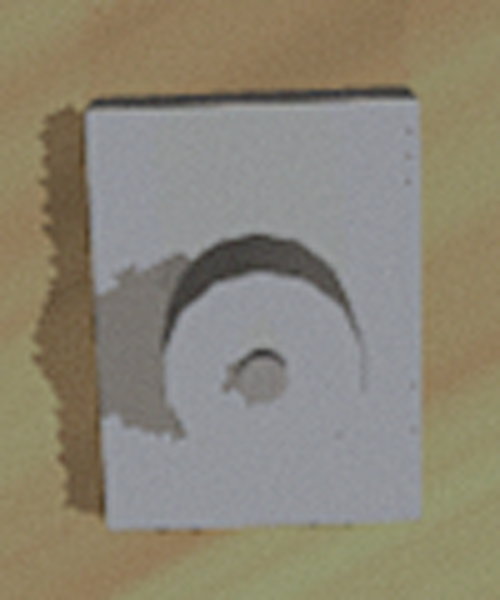

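View pics/c_w9p.png

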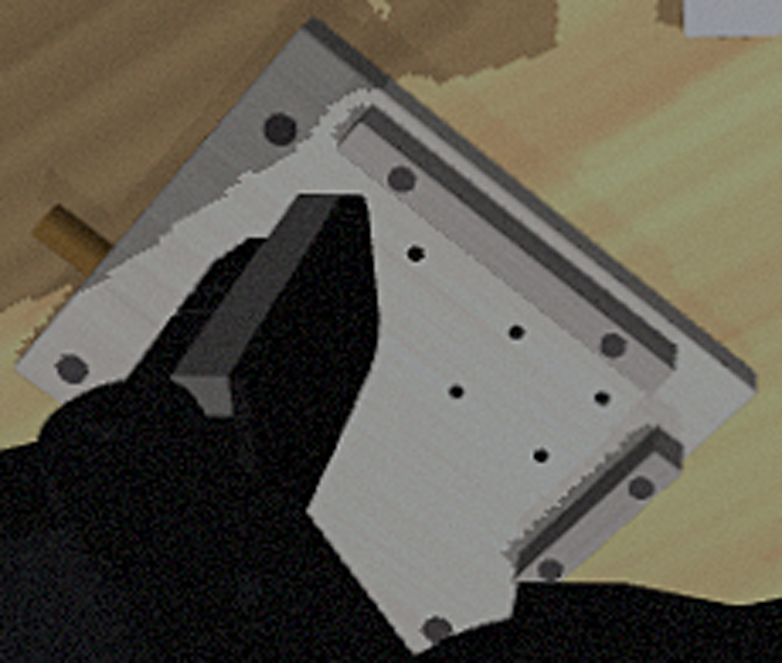

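Run:
```python
from h import *
import pickle
np.set_printoptions(precision=4,suppress=True)
st=pickle.load(open('st9.pkl','rb')); a=lambda d: np.arctan2(d[1],d[0])
n=px2w('wrist',np.array([(88,108),(418,97),(422,522),(105,528)])/5+[280,150],.02,st)[:,:2]
print('nest',n,n.mean(0),[np.linalg.norm(n[i]-n[i-1]) for i in range(4)],a(n[3]-n[0]),a(n[2]-n[1]))
print('pin',px2w('wrist',np.array([(264,380)])/5+[280,150],.06,st))
P=lambda l,z:px2w('wrist',np.array(l)/3.4+[100,245],z,st)[:,:2]
L=P([(340,145),(645,393)],.026);S=P([(682,462),(518,578)],.026); C=P([(305,23),(752,392),(17,370)],.012)
print('long',L,np.linalg.norm(L[0]-L[1]),a(L[1]-L[0]));print('short',S,np.linalg.norm(S[0]-S[1]),a(S[0]-S[1])-np.pi/2);print('C',C,np.linalg.norm(C[0]-C[1]),np.linalg.norm(C[0]-C[2]),a(C[1]-C[0]))
yaw=.2955;ex=np.array([np.cos(yaw),np.sin(yaw)]);ey=np.array([-ex[1],ex[0]])
print('ccentre est wrist',(C[1]+C[2])/2,'vs top [.5248 -.197]')
# plate-frame coords of stop faces rel plate centre
for nm,c0,LL,SS in (('wrist',(C[1]+C[2])/2,L,S),('top',np.array([.5248,-.197]),np.array([[.5624,-.123],[.4497,-.1548]]),np.array([[.5792,-.1335],[.6007,-.1967]]))):
  print(nm,'longface y',(LL-c0)@ey,'short x',(SS-c0)@ex)
  yl=(LL@ey).mean(); xs=(SS@ex).mean(); k=xs*ex+yl*ey; print(' corner',k,'home',k-.04*ex-.03*ey)
```

```text
nest [[ 0.4036 -0.0096]
 [ 0.4318  0.0417]
 [ 0.5022  0.0038]
 [ 0.4727 -0.0485]] [ 0.4526 -0.0031] [np.float64(0.07924952196271094), np.float64(0.05854253990502795), np.float64(0.0798949773156506), np.float64(0.06004746146231891)] -0.5120715942972703 -0.49320212426001125
pin [[ 0.4528 -0.0033  0.06  ]]
long [[ 0.4494 -0.1486]
 [ 0.5628 -0.1171]] 0.11763365971745218 0.2704940494245487
short [[ 0.5898 -0.1206]
 [ 0.6018 -0.19  ]] 0.07045474633069615 0.17165253768195354
C [[ 0.4162 -0.1423]
 [ 0.5873 -0.0941]
 [ 0.4634 -0.2956]] 0.17778165053186534 0.16037886294568465 0.2743822399341976
ccentre est wrist [ 0.5254 -0.1948] vs top [.5248 -.197]
wrist longface y [0.0664 0.0635] short x [0.0832 0.0745]
 corner [ 0.5819 -0.1098] home [ 0.5524 -0.1501]
top longface y [0.0598 0.0622] short x [0.0705 0.0727]
 corner [ 0.5755 -0.1177] home [ 0.546  -0.1581]
```

Run:
```python
from h import *
info(); plan([.4525,-.0035,.06],2.639,4,1)
```

```text
t 10.35 p [ 0.4419 -0.0111  0.1824] yaw 2.6048 z [-0.0186 -0.0043 -0.9998] F [0.18 0.49 0.12] M [-0.04 -0.04  0.08] op 1.003 q [-0.021  0.118 -0.207  1.264 -0.005  0.515]
[-1.7, 3.4, 30.5, -0.003, -0.004, -0.009, 1.0, -1.7, 3.3, 30.5, -0.003, -0.004, -0.009, 1.0, -1.6, 3.2, 30.6, -0.003, -0.004, -0.009, 1.0, -1.5, 3.1, 30.6, -0.003, -0.004, -0.009, 1.0]
```

play_rows --commands '[-1.7,3.4,30,-0.003,-0.004,-0.009,1,-1.7,3.3,30,-0.003,-0.004,-0.009,1,-1.6,3.2,30,-0.003,-0.004,-0.009,1,-1.5,3.1,30,-0.003,-0.004,-0.009,1,0,0,0,0,0,0,1,0,0,0,0,0,0,1]'

```text
clock: 11.1
tcp_pos: [0.4546, 0.0001, 0.0599]
tcp_rot: [0.002, 0.242, 0.97, -0.0]
ft_force: [-0.2, -0.6, -0.1]
opening: 0.998
```

Run:
```python
from h import *
info(); plan([.4525,-.0035,.005],2.639,3,1); grab('wrist','w10.png')
```

```text
t 11.1 p [4.546e-01 1.000e-04 5.990e-02] yaw 2.652 z [ 0.0034 -0.0014 -1.    ] F [-0.17 -0.61 -0.12] M [-0.05 -0.02  0.02] op 0.998 q [ 0.001  0.2   -0.432  0.935 -0.001  0.491]
[0.1, -1.4, 18.3, 0.0, 0.001, 0.004, 1.0, 0.1, -1.4, 18.3, 0.0, 0.001, 0.004, 1.0, 0.1, -1.4, 18.3, 0.0, 0.001, 0.004, 1.0]
```

View pics/w10.png

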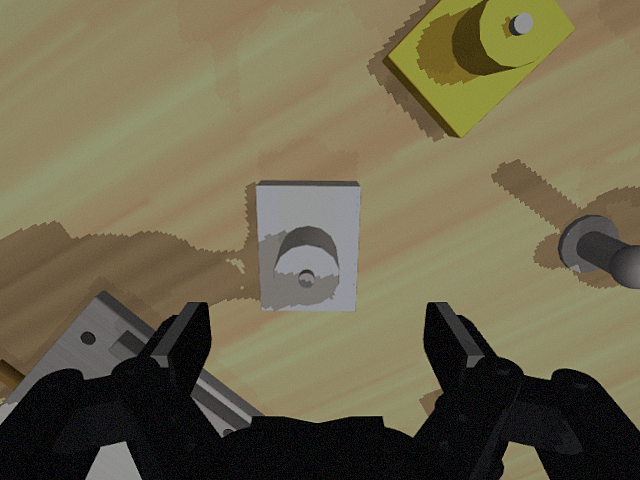

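play_rows --commands '[0.1,-1.5,18,0,0.001,0.004,1,0.1,-1.5,18,0,0.001,0.004,1,0.1,-1.5,18,0,0.001,0.004,1,0,0,0,0,0,0,1,0,0,0,0,0,0,1]'

```text
clock: 11.78
tcp_pos: [0.4571, -0.0037, 0.0107]
tcp_rot: [0.005, 0.248, 0.969, 0.001]
ft_force: [0.5, 0.2, -0.4]
opening: 1.005
```

Run:
```python
from h import *
info(); grab('wrist','w11.png'); grab('scene','s11.png')
a=cv2.imread('pics/w11.png')[200:400,160:480];b=cv2.imread('pics/s11.png')[170:270,240:354]
cv2.imwrite('pics/c11.png',np.hstack([cv2.resize(a,(480,300)),cv2.resize(b,(318,300),interpolation=2)]))
```

```text
t 11.775 p [ 0.4571 -0.0037  0.0107] yaw 2.6402 z [ 0.0098  0.     -1.    ] F [ 0.47  0.22 -0.44] M [0.02 0.02 0.03] op 1.005 q [-0.008  0.253 -0.506  0.802  0.     0.493]
```

View pics/c11.png

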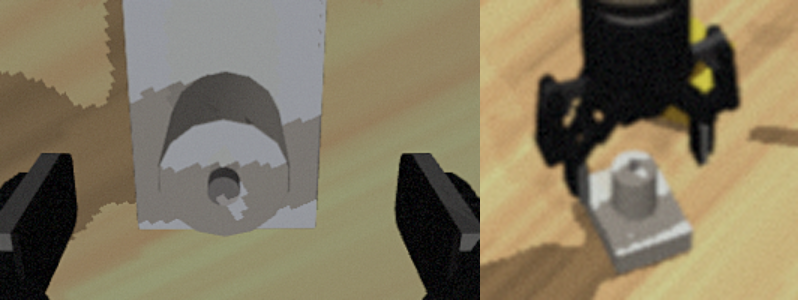

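Run:
```python
from h import *
plan([.4525,-.0035,.003],2.639,2,1)
```

```text
[2.1, -1.0, 3.7, 0.002, 0.004, 0.001, 1.0, 2.1, -1.0, 3.7, 0.002, 0.004, 0.001, 1.0]
```

play_rows --commands '[2.1,-1.2,3.7,0.002,0.004,0.001,1,2.1,-1.2,3.7,0.002,0.004,0.001,1,0,0,0,0,0,0,1,0,0,0,0,0,0,0.6,0,0,0,0,0,0,0.3,0,0,0,0,0,0,0,0,0,0,0,0,0,0,0,0,0,0,0,0,0]' --grip_force 60

```text
clock: 12.88
tcp_pos: [0.4526, -0.0037, 0.0037]
tcp_rot: [0.001, 0.249, 0.968, 0.0]
ft_force: [-0.4, -0.1, -0.2]
opening: 0.378
```

Run:
```python
from h import *
info(); grab('wrist','w12.png'); grab('scene','s12.png'); info()
a=cv2.imread('pics/w12.png')[180:400,160:480];b=cv2.imread('pics/s12.png')[170:270,240:354]
cv2.imwrite('pics/c12.png',np.hstack([cv2.resize(a,(436,300)),cv2.resize(b,(342,300),interpolation=2)]))
```

```text
t 12.875 p [ 0.4526 -0.0037  0.0037] yaw 2.6382 z [ 1.8e-03  4.0e-04 -1.0e+00] F [-0.41 -0.12 -0.24] M [ 0.02  0.02 -0.01] op 0.378 q [-0.009  0.26  -0.517  0.792  0.     0.495]
t 12.975 p [ 0.4527 -0.0037  0.0037] yaw 2.6382 z [ 1.8e-03  4.0e-04 -1.0e+00] F [-0.37  0.26  1.55] M [ 0.02  0.11 -0.02] op 0.381 q [-0.009  0.26  -0.517  0.792  0.     0.495]
```

View pics/c12.png

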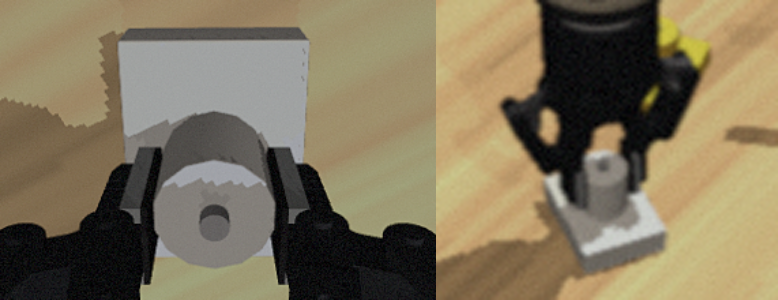

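play_rows --commands '[0,0,-15,0,0,0,0,0,0,-20,0,0,0,0,0,0,-20,0,0,0,0,0,0,-20,0,0,0,0,0,0,0,0,0,0,0]' --grip_force 80

```text
clock: 13.6
tcp_pos: [0.4512, -0.0038, 0.0794]
tcp_rot: [-0.001, 0.249, 0.968, 0.0]
ft_force: [0.3, 0.4, -3.2]
opening: 0.373
```

Run:
```python
from h import *
info(); plan([.536,-.1775,.085],3.43,9,0)
```

```text
t 13.6 p [ 0.4512 -0.0038  0.0794] yaw 2.6382 z [-1.3e-03  3.0e-04 -1.0e+00] F [ 0.29  0.35 -3.16] M [-0.04 -0.04 -0.03] op 0.373 q [-0.009  0.18  -0.403  0.989  0.     0.495]
[-17.6, -12.4, -0.6, 0.0, -0.0, -0.088, 0.0, -16.4, -13.9, -0.6, 0.0, -0.0, -0.088, 0.0, -15.1, -15.2, -0.6, 0.0, -0.0, -0.088, 0.0, -13.7, -16.5, -0.6, 0.0, -0.0, -0.088, 0.0, -12.2, -17.7, -0.6, 0.0, -0.0, -0.088, 0.0, -10.6, -18.7, -0.6, 0.0, -0.0, -0.088, 0.0, -8.9, -19.5, -0.6, 0.0, -0.0, -0.088, 0.0, -7.2, -20.2, -0.6, 0.0, -0.0, -0.088, 0.0, -5.4, -20.8, -0.6, 0.0, -0.0, -0.088, 0.0]
```

play_rows --commands '[-17.5,-12.5,-0.6,0,0,-0.088,0,-16.5,-14,-0.6,0,0,-0.088,0,-15,-15,-0.6,0,0,-0.088,0,-13.5,-16.5,-0.6,0,0,-0.088,0,-12,-17.5,-0.6,0,0,-0.088,0,-10.5,-18.5,-0.6,0,0,-0.088,0,-9,-19.5,-0.6,0,0,-0.088,0,-7,-20,-0.6,0,0,-0.088,0,-5.5,-21,-0.6,0,0,-0.088,0,0,0,0,0,0,0,0,0,0,0,0,0,0,0]'

```text
clock: 14.98
tcp_pos: [0.5335, -0.1798, 0.07]
tcp_rot: [-0.008, -0.156, 0.988, 0.003]
ft_force: [-0.3, 0.1, -2.3]
opening: 0.37
```

Run:
```python
from h import *
import pickle
info(); st=monitor.read_state(); pickle.dump(st,open('st13.pkl','wb')); grab('wrist','w13.png'); grab('scene','s13.png'); crop('s13.png','c_s13.png',180,220,340,370,4)
```

```text
t 14.975 p [ 0.5335 -0.1798  0.07  ] yaw -2.8273 z [-0.0165  0.0043 -0.9999] F [-0.34  0.13 -2.32] M [ 0.02 -0.05 -0.  ] op 0.37 q [-3.24e-01  4.17e-01 -1.01e-01  1.07e+00 -1.00e-03 -6.39e-01]
```

View pics/w13.png

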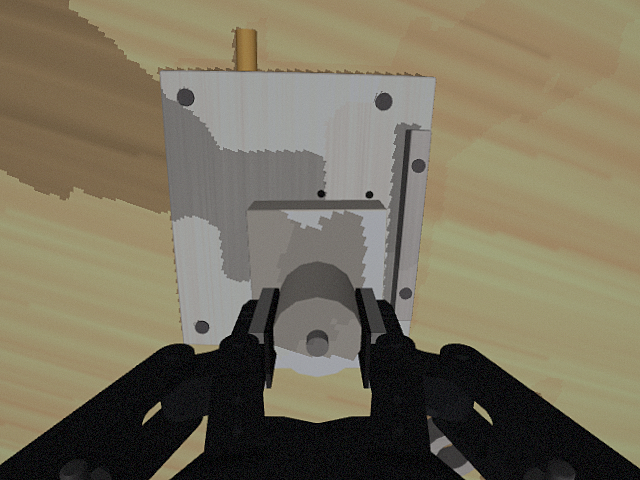

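View pics/c_s13.png

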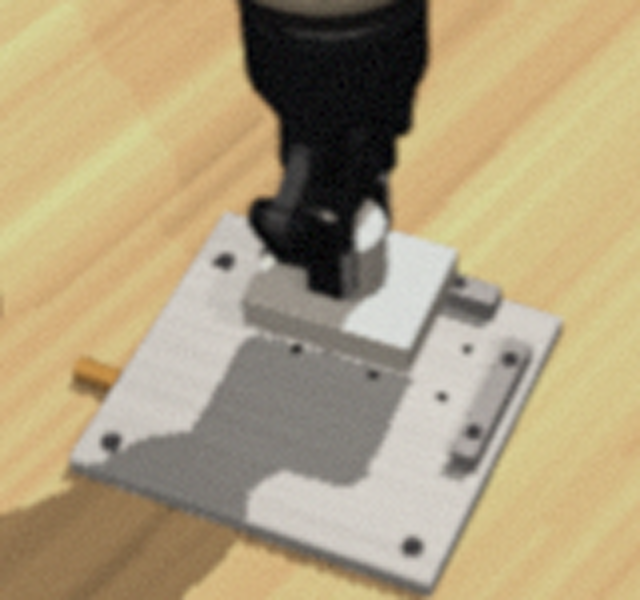

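Run:
```python
from h import *
crop('w13.png','c_w13.png',150,60,450,280,2.66)
crop('w13.png','c_w13b.png',360,110,450,350,2.5)
```

```text
(no output)
```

View pics/c_w13.png

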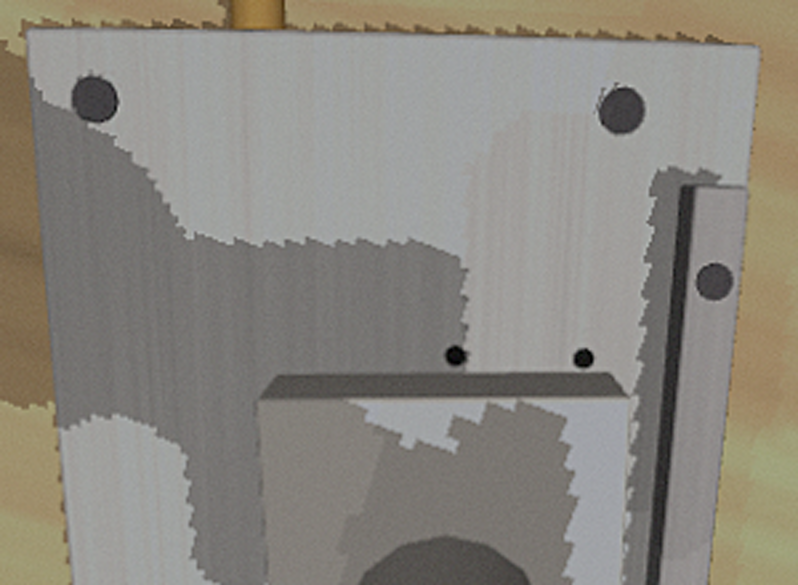

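View pics/c_w13b.png

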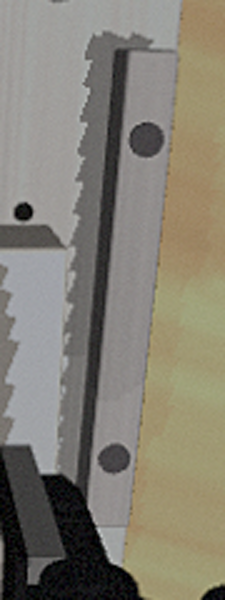

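Run:
```python
from h import *
import pickle
np.set_printoptions(precision=4,suppress=True)
st=pickle.load(open('st13.pkl','rb')); a=lambda d: np.arctan2(d[1],d[0])
P=lambda l,z:px2w('wrist',np.array(l),z,st)[:,:2]
L=P([(406.2,130),(391.2,302)],.012); Lt=P([(360+127/2.5,110+50/2.5),(360+88/2.5,110+480/2.5)],.026);E=P([(160.2,70.9),(435.7,76.5)],.012); N=P([(248.5,209.6),(386.8,209.2)],.086)
print('long',L,a(L[1]-L[0]),Lt,a(Lt[1]-Lt[0]),'edge',E,np.linalg.norm(E[0]-E[1]),a(E[1]-E[0])-np.pi/2,'nest',N,np.linalg.norm(N[0]-N[1]),a(N[1]-N[0])-np.pi/2)
y=.285;ex=np.array([np.cos(y),np.sin(y)]);ey=np.array([-ex[1],ex[0]])
c=st['tcp_pos'][:2]; print('gap tcp->long face',L@ey-c@ey,Lt@ey-c@ey,' -x plate edge to tcp',c@ex-E@ex,'nest edge->tcp',c@ex-N@ex, (N-c)@ey)
info(); plan([.5335,-.1785,.030],3.427,3,0)
```

```text
long [[ 0.4499 -0.1499]
 [ 0.5579 -0.1176]] 0.29029382059428654 [[ 0.45   -0.1507]
 [ 0.5514 -0.1205]] 0.2901409677738515 edge [[ 0.4622 -0.296 ]
 [ 0.4166 -0.1446]] 0.15811523913477243 0.2926307956864984 nest [[ 0.5053 -0.2188]
 [ 0.4872 -0.1632]] 0.05851279445199187 0.31385789292763144
gap tcp->long face [0.0522 0.0528] [0.0514 0.0519]  -x plate edge to tcp [0.1011 0.1023] nest edge->tcp [0.038  0.0397] [-0.0295  0.029 ]
t 15.075 p [ 0.5336 -0.1797  0.0704] yaw -2.8266 z [-0.016   0.0041 -0.9999] F [-1.07  0.48 -1.75] M [-0.01 -0.02 -0.02] op 0.374 q [-0.324  0.416 -0.101  1.07  -0.001 -0.639]
[-0.3, 0.3, 13.5, 0.003, -0.005, 0.01, 0.0, -0.2, 0.3, 13.5, 0.003, -0.005, 0.01, 0.0, -0.1, 0.4, 13.5, 0.003, -0.005, 0.01, 0.0]
```

play_rows --commands '[0,0,12,0.002,-0.005,0.007,0,0,0,12,0.002,-0.005,0.007,0,0,0,12,0,-0.004,0.007,0,0,0,6,0,-0.002,0.002,0,0,0,0,0,0,0,0,0,0,0,0,0,0,0]'

```text
clock: 15.82
tcp_pos: [0.5324, -0.1783, 0.0249]
tcp_rot: [0.001, -0.145, 0.989, 0.003]
ft_force: [-1.3, -0.1, -2.2]
opening: 0.37
```

Run:
```python
from h import *
info(); plan([.5335,-.1797,.018],3.434,2,0)
```

```text
t 15.825 p [ 0.5324 -0.1783  0.0249] yaw -2.8513 z [ 7.0e-04  5.5e-03 -1.0e+00] F [-1.3  -0.13 -2.21] M [-0.02  0.02 -0.01] op 0.37 q [-0.327  0.436 -0.194  0.942  0.005 -0.617]
[-0.3, -0.8, 3.4, 0.003, 0.001, -0.001, 0.0, -0.3, -0.8, 3.4, 0.003, 0.001, -0.001, 0.0]
```

Now lower in small steps watching for contact.

play_rows --commands '[0,0,3.5,0.003,0.001,0,0,0,0,3.5,0.003,0.001,0,0,0,0,1.5,0,0,0,0,0,0,0,0,0,0,0]'

```text
clock: 16.32
tcp_pos: [0.533, -0.1785, 0.0164]
tcp_rot: [0.001, -0.145, 0.989, -0.001]
ft_force: [0.8, -0.0, -2.1]
opening: 0.364
```

Run:
```python
from h import *
info(); plan([.5335,-.1797,.0155],3.434,1,0)
```

```text
t 16.325 p [ 0.533  -0.1785  0.0164] yaw -2.8512 z [ 0.0017 -0.0017 -1.    ] F [ 0.76 -0.03 -2.14] M [ 0.01  0.01 -0.05] op 0.364 q [-0.322  0.443 -0.208  0.918 -0.001 -0.613]
[-0.1, -1.3, 0.9, -0.002, 0.001, -0.002, 0.0]
```

play_rows --commands '[0,0,1,-0.001,0.001,0,0,0,0,1,-0.001,0.001,0,0,0,0,0,0,0,0,0]'

```text
clock: 16.7
tcp_pos: [0.5342, -0.1789, 0.0161]
tcp_rot: [0.001, -0.145, 0.989, -0.001]
ft_force: [-0.1, 0.1, -3.0]
opening: 0.373
```

Run:
```python
from h import *
info(); grab('scene','s14.png'); crop('s14.png','c_s14.png',180,220,340,370,4); grab('wrist','w14.png'); info()
```

```text
t 16.7 p [ 0.5342 -0.1789  0.0161] yaw -2.8513 z [ 0.0018 -0.0011 -1.    ] F [-0.09  0.13 -3.02] M [ 0.01 -0.01  0.02] op 0.373 q [-0.323  0.445 -0.205  0.919 -0.    -0.613]
t 16.8 p [ 0.534  -0.1789  0.0159] yaw -2.8513 z [ 0.0015 -0.001  -1.    ] F [1.19 0.03 3.15] M [-0.04 -0.13 -0.01] op 0.372 q [-0.323  0.445 -0.205  0.919 -0.    -0.613]
```

View pics/c_s14.png

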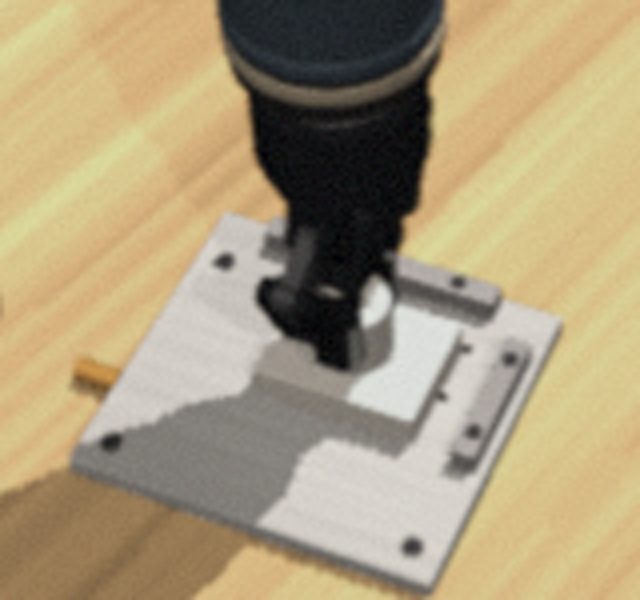

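View pics/w14.png

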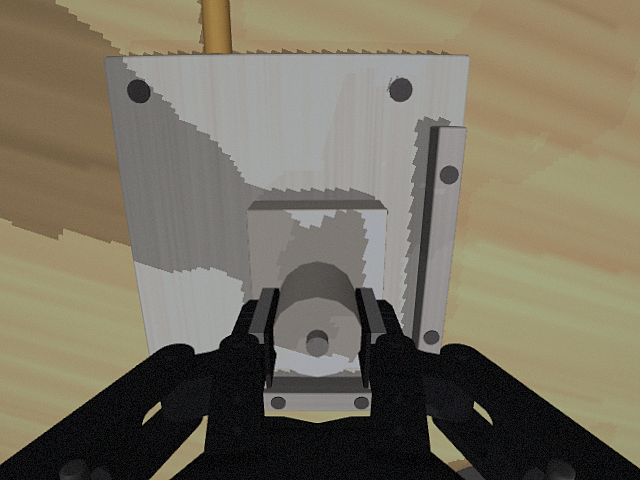

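play_rows --commands '[-3,4,0.3,0,0,0,0,-3,4,0.3,0,0,0,0,-3,4,0.3,0,0,0,0,-1,3,0.3,0,0,0,0]'

```text
clock: 17.3
tcp_pos: [0.5411, -0.1613, 0.0159]
tcp_rot: [0.002, -0.144, 0.99, -0.002]
ft_force: [-0.3, -1.1, 5.6]
opening: 0.374
```

Run:
```python
from h import *
info(); st,p,r=pose(); d=p[:2]-[.534,-.1789]; y=.2905; print(d@[np.cos(y),np.sin(y)],d@[-np.sin(y),np.cos(y)])
```

```text
t 17.3 p [ 0.5411 -0.1613  0.0159] yaw -2.8518 z [ 0.0041 -0.0025 -1.    ] F [-0.31 -1.14  5.64] M [-0.15  0.11 -0.01] op 0.374 q [-0.289  0.445 -0.205  0.916 -0.001 -0.579]
0.011814471040658359 0.01485627948811564
```

play_rows --commands '[0,1.5,0,0,0.002,0,0,0,1.5,0,0,0.001,0,0,0,1.5,0,0,0.001,0,0,0,1.5,0,0,0,0,0]'

```text
clock: 17.8
tcp_pos: [0.5399, -0.1558, 0.0161]
tcp_rot: [-0.0, -0.144, 0.99, -0.003]
ft_force: [2.0, -13.0, -0.7]
opening: 0.37
```

```bash
cat >> h.py <<'E'
def pf(y=.2905):
    info(); st,p,r=pose(); d=p[:2]-[.534,-.1789]; f=np.array(st['ft_force'])[:2]; ex=np.array([np.cos(y),np.sin(y)]); ey=np.array([-ex[1],ex[0]]); print('plate dx,dy mm',1000*d@ex,1000*d@ey,'F plate',f@ex,f@ey)
E
python3 -c "from h import *; pf()"
```

```text
t 17.8 p [ 0.5399 -0.1558  0.0161] yaw -2.8519 z [ 9.e-04 -6.e-03 -1.e+00] F [  1.97 -13.01  -0.72] M [-2.88 -0.37 -0.22] op 0.37 q [-0.278  0.442 -0.209  0.917 -0.006 -0.567]
plate dx,dy mm 12.262168366484431 20.4006309534709 F plate -1.8367883732220434 -13.02892831755564
```

play_rows --commands '[-2,0.5,0.3,-0.003,0,0,0,-2,0.5,0.3,-0.002,0,0,0,-2,0.5,0.2,0,0,0,0,-1.5,0.5,0.2,0,0,0,0]'

```text
clock: 18.3
tcp_pos: [0.547, -0.1539, 0.016]
tcp_rot: [-0.0, -0.143, 0.99, -0.003]
ft_force: [-2.1, -5.9, 5.1]
opening: 0.374
```

```bash
python3 -c "from h import *; pf()"
```

```text
t 18.3 p [ 0.547  -0.1539  0.016 ] yaw -2.8539 z [ 3.0e-04 -5.1e-03 -1.0e+00] F [-2.11 -5.88  5.13] M [-0.89  0.21 -0.08] op 0.374 q [-0.271  0.455 -0.19   0.925 -0.005 -0.559]
plate dx,dy mm 19.6296654777696 20.27655878796597 F plate -3.706507497046016 -5.034234223609506
```

play_rows --commands '[-1,0.8,0.2,0,0,0,0,-1.5,0.8,0.2,0,0,0,0,-1.5,0.8,0.2,0,0,0,0,-1.5,1,0.2,0,0,0,0]' --grip_force 110

```text
clock: 18.8
tcp_pos: [0.5475, -0.1537, 0.0163]
tcp_rot: [-0.004, -0.141, 0.99, -0.007]
ft_force: [-11.5, -12.7, 13.6]
opening: 0.368
```

Run:
```python
from h import *
pf(); grab('wrist','w15.png'); grab('scene','s15.png'); grab('top','t15.png'); pf(); crop('s15.png','c_s15.png',200,240,340,370,5)
```

```text
t 18.8 p [ 0.5475 -0.1537  0.0163] yaw -2.858 z [-0.0058 -0.0143 -0.9999] F [-11.53 -12.71  13.55] M [-2.22  2.14  0.09] op 0.368 q [-0.265  0.458 -0.183  0.931 -0.015 -0.548]
plate dx,dy mm 20.150356409350316 20.25317407152433 F plate -14.688462228678047 -8.87049015503194
t 18.95 p [ 0.5475 -0.1537  0.0163] yaw -2.858 z [-0.0058 -0.0143 -0.9999] F [-11.18 -12.17  13.63] M [-2.13  2.2   0.04] op 0.362 q [-0.265  0.458 -0.183  0.931 -0.015 -0.548]
plate dx,dy mm 20.1831765789427 20.229994570164614 F plate -14.198026991907783 -8.460302086055194
```

View pics/w15.png

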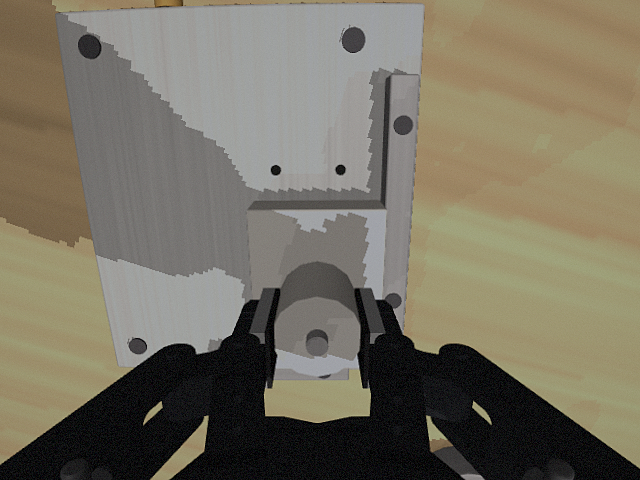

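View pics/c_s15.png

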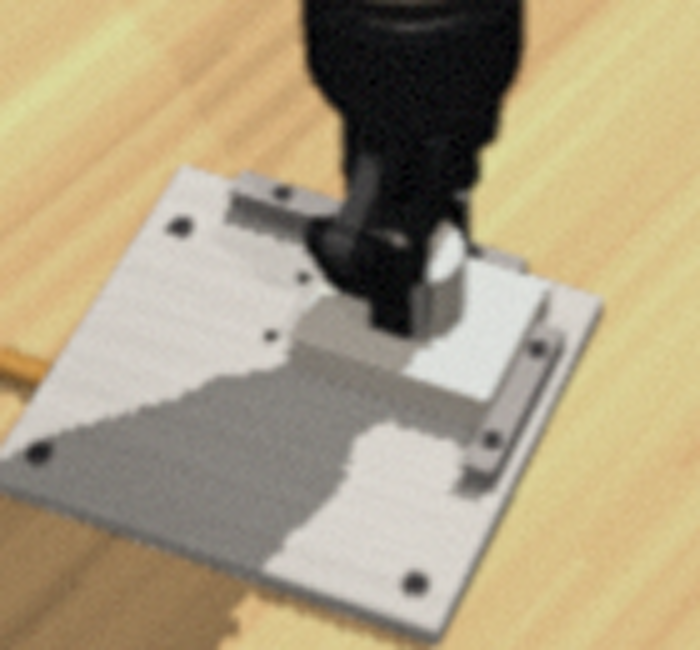

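Run:
```python
from h import *
pf(); st,p,r=pose(); plan(p,np.arctan2(*r.apply([1,0,0])[1::-1]),1,0)
```

```text
t 18.95 p [ 0.5475 -0.1537  0.0163] yaw -2.858 z [-0.0058 -0.0143 -0.9999] F [-11.18 -12.17  13.63] M [-2.13  2.2   0.04] op 0.362 q [-0.265  0.458 -0.183  0.931 -0.015 -0.548]
plate dx,dy mm 20.1831765789427 20.229994570164614 F plate -14.198026991907783 -8.460302086055194
[0.0, 0.0, 0.0, -0.012, -0.01, 0.0, 0.0]
```

play_rows --commands '[-0.6,0.6,0.2,-0.005,-0.004,0,0,-0.6,0.6,0.2,-0.005,-0.004,0,0,-0.6,0.7,0.2,-0.004,-0.004,0,0,-0.6,0.7,0.2,-0.004,-0.004,0,0]'

```text
clock: 19.45
tcp_pos: [0.5477, -0.1535, 0.016]
tcp_rot: [0.002, -0.14, 0.99, 0.001]
ft_force: [-2.7, -7.1, 7.6]
opening: 0.365
```

```bash
python3 -c "from h import *; pf()"
```

```text
t 19.45 p [ 0.5477 -0.1535  0.016 ] yaw -2.8601 z [ 0.0027  0.0025 -1.    ] F [-2.7  -7.08  7.62] M [-1.45  0.76  0.13] op 0.365 q [-0.275  0.455 -0.189  0.925  0.003 -0.557]
plate dx,dy mm 20.432843038669628 20.364275293974348 F plate -4.616429562060732 -6.009878347087193
```

play_rows --commands '[-1.5,1.2,0.2,0,0,0,0,-2,1.5,0.2,-0.002,-0.002,0,0]'

```text
clock: 19.7
tcp_pos: [0.5478, -0.1535, 0.0161]
tcp_rot: [-0.0, -0.139, 0.99, -0.001]
ft_force: [-15.9, -18.8, 14.2]
opening: 0.364
```

```bash
python3 -c "from h import *; pf()"
```

```text
t 19.7 p [ 0.5478 -0.1535  0.0161] yaw -2.8624 z [-2.0e-04 -1.9e-03 -1.0e+00] F [-15.94 -18.84  14.24] M [-3.52  3.02  0.35] op 0.364 q [-0.272  0.457 -0.186  0.927 -0.002 -0.551]
plate dx,dy mm 20.454968368288874 20.412235206052838 F plate -20.666526345543847 -13.485638528239166
```

Run:
```python
from h import *
import pickle
st=monitor.read_state(); pickle.dump(st,open('st16.pkl','wb'))
grab('wrist','w16.png'); grab('scene','s16.png'); pf(); crop('w16.png','c_w16.png',230,60,440,290,2.6); crop('s16.png','c_s16.png',240,270,330,350,8)
```

```text
t 19.8 p [ 0.5477 -0.1535  0.016 ] yaw -2.8624 z [-2.0e-04 -1.9e-03 -1.0e+00] F [-12.66 -15.88  13.69] M [-3.22  2.62  0.36] op 0.37 q [-0.272  0.457 -0.186  0.927 -0.002 -0.551]
plate dx,dy mm 20.42631459002498 20.392208977290267 F plate -16.68032423465805 -11.591010168811687
```

View pics/c_w16.png

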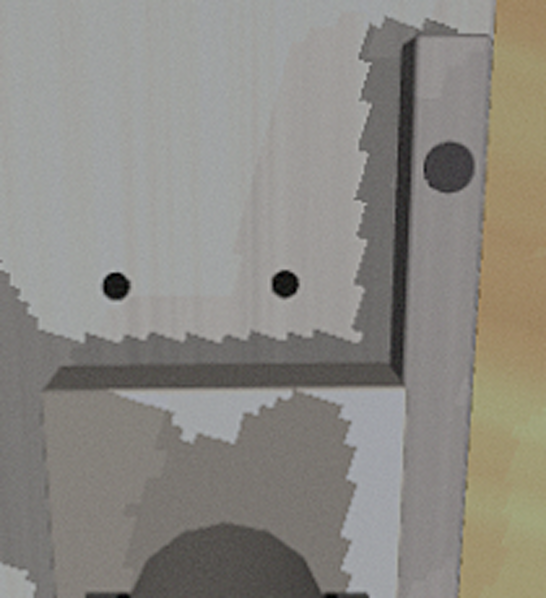

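View pics/c_s16.png

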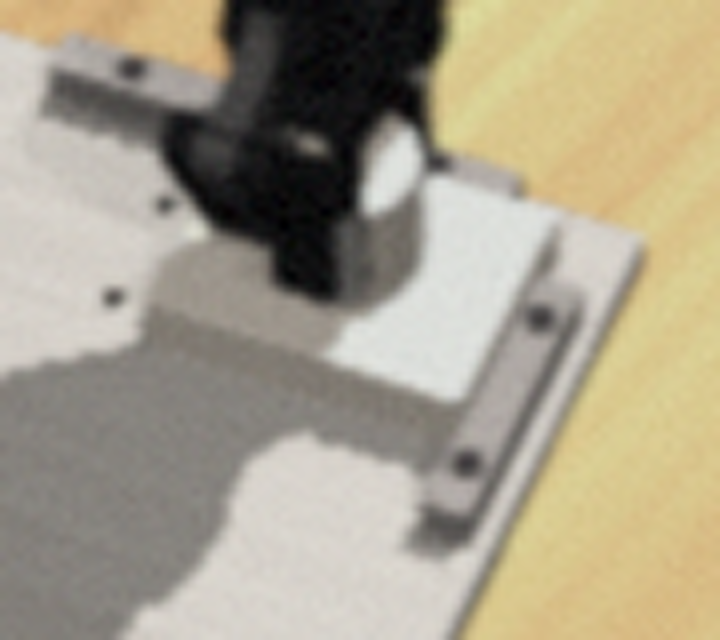

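Run:
```python
from h import *
import pickle
st=pickle.load(open('st16.pkl','rb')); a=lambda d: np.arctan2(d[1],d[0])
P=lambda l,z:px2w('wrist',np.array(l)/2.6+[230,60],z,st)[:,:2]
A=P([(416,36),(404,385)],.026);B=P([(402,45),(392,375)],.012);N=P([(404,388),(399,590)],.032);M=P([(43,388),(404,386)],.032)
N2=P([(43,388),(54,590)],.032)
for n,v in (('stoptop',A),('stopbot',B),('nest right',N),('nest left',N2)): print(n,a(v[1]-v[0]))
print('nest front',a(M[1]-M[0])-np.pi/2,np.linalg.norm(M[0]-M[1]))
ax=.285;ey=np.array([-np.sin(ax),np.cos(ax)]); print('y stop',A@ey,B@ey,'nest',N@ey)
```

```text
stoptop 0.29515561091488807
stopbot 0.29563128679610257
nest right 0.3100766592684085
nest left 0.2734568215977498
nest front 0.28412689837178995 0.058518331846330714
y stop [-0.27097444 -0.27041829] [-0.27070043 -0.27010177] nest [-0.27151012 -0.27060859]
```

play_rows --commands '[-1,1,0.2,-0.001,-0.001,-0.005,0,-1.5,1.3,0.2,-0.001,-0.001,-0.005,0,-1.7,1.5,0.2,-0.001,-0.001,-0.005,0]'

```text
clock: 20.18
tcp_pos: [0.5476, -0.1536, 0.0162]
tcp_rot: [-0.002, -0.144, 0.989, -0.003]
ft_force: [-11.2, -16.5, 13.1]
opening: 0.364
```

```bash
python3 -c "from h import *; pf()"
```

```text
t 20.175 p [ 0.5476 -0.1536  0.0162] yaw -2.8516 z [-0.003  -0.0071 -1.    ] F [-11.21 -16.54  13.15] M [-3.08  2.36 -0.53] op 0.364 q [-0.269  0.458 -0.185  0.93  -0.008 -0.559]
plate dx,dy mm 20.313578595514706 20.362652819346938 F plate -15.482457373149595 -12.634777406742142
```

play_rows --commands '[-0.8,0.7,0.2,-0.004,-0.003,0.003,0,-1.5,1.3,0.2,-0.004,-0.003,0.001,0,-2,1.6,0.2,-0.003,-0.003,0,0]'

```text
clock: 20.55
tcp_pos: [0.5477, -0.1535, 0.0161]
tcp_rot: [-0.001, -0.141, 0.99, -0.001]
ft_force: [-14.9, -18.3, 14.6]
opening: 0.367
```

```bash
python3 -c "from h import *; pf()"
```

```text
t 20.55 p [ 0.5477 -0.1535  0.0161] yaw -2.8594 z [-0.0024 -0.0026 -1.    ] F [-14.9  -18.29  14.64] M [-3.75  2.86  0.19] op 0.367 q [-0.271  0.458 -0.184  0.93  -0.003 -0.554]
plate dx,dy mm 20.369340518305243 20.424361664339216 F plate -19.516845709000258 -13.250108228590307
```

play_rows --commands '[-1.5,1.3,0.2,-0.002,-0.002,-0.004,0,-2.2,2,0.2,-0.003,-0.003,-0.001,0]'

```text
clock: 20.8
tcp_pos: [0.5477, -0.1534, 0.0162]
tcp_rot: [-0.002, -0.142, 0.99, -0.002]
ft_force: [-15.3, -21.7, 15.1]
opening: 0.363
```

Run:
```python
from h import *
import pickle
pf()
st=monitor.read_state(); pickle.dump(st,open('st17.pkl','wb'))
grab('wrist','w17.png')
for i in range(4): grab('scene','s17.png')
pf(); grab('top','t17.png'); 
a=cv2.imread('pics/w17.png')[60:290,230:440];b=cv2.imread('pics/s17.png')[265:355,230:335]
cv2.imwrite('pics/c17.png',np.hstack([cv2.resize(a,(365,400)),cv2.resize(b,(430,400),interpolation=2)]))
c=cv2.imread('pics/t17.png')[140:310,140:440]; cv2.imwrite('pics/ct17.png',cv2.resize(c,None,fx=2.6,fy=2.6,interpolation=2))
```

```text
t 20.8 p [ 0.5477 -0.1534  0.0162] yaw -2.8576 z [-0.0032 -0.0042 -1.    ] F [-15.32 -21.68  15.13] M [-4.49  2.94  0.06] op 0.363 q [-0.27   0.459 -0.183  0.931 -0.005 -0.554]
plate dx,dy mm 20.421572699353046 20.47662927541226 F plate -20.88405380848391 -16.385522456828827
t 21.05 p [ 0.5477 -0.1535  0.0161] yaw -2.8576 z [-0.0032 -0.0041 -1.    ] F [-13.2  -18.92  13.56] M [-3.8   2.56  0.11] op 0.363 q [-0.27   0.459 -0.183  0.931 -0.005 -0.554]
plate dx,dy mm 20.389943402742833 20.45756477716131 F plate -18.065786992596493 -14.344026316458615
```

View pics/c17.png

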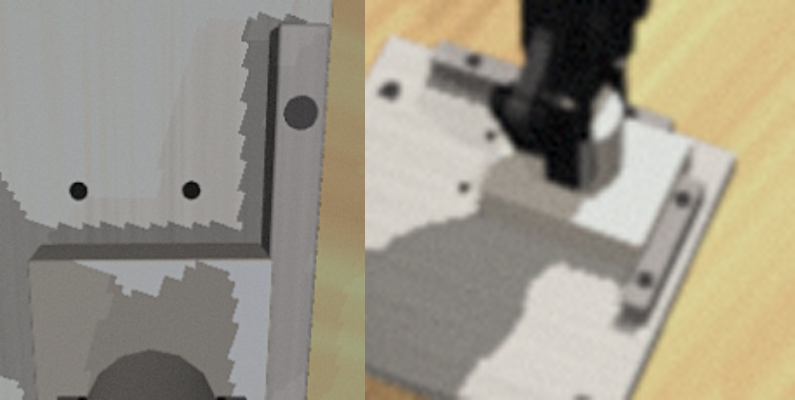

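View pics/ct17.png

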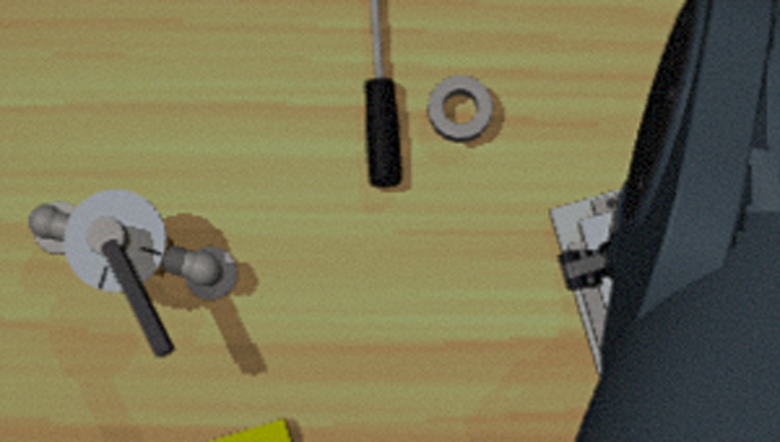

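The picture shows the block's edges flush with both stops. The push holds at about 18 N on the short stop and 14 N on the long one, with 14 N pressing down and no twist. The lever sits midway between its closed and open marks, and the bystanders in view are where they were.

```bash
python3 -c "
from h import *
print(ctrl.close_job()); pf()"
```

```text
the job is handed in; nothing more can be done
None
the job is handed in; nothing more can be done
```

I turned the valve lever to half open and let go, then set the white nest block into the corner of the stops. I handed the job in at about 21 s of 58 s with the block still gripped and pressed.

**Last checks**
- **Lever:** it read −2.645 rad in the world while gripped. Different readings of the marks and feet put half open between −2.61 and −2.65 rad, so it is within about 2°. The final top view shows it midway between the closed and open marks.
- **Block:** its edges look flush with both stops. It presses with about 18 N on the short stop, 14 N on the long stop and 14 N down, with almost no twist (0.1 N m). These held steady for 0.25 s before hand-in; I could not read anything after hand-in.
- **Bystanders:** the screwdriver and nut were where they started in the last top view. The arm hid the vial in that picture; I never went near it.

**What disagreed**
- **Fingertips:** they sit about 27 mm behind the reported TCP. My first grip on the lever therefore closed on its top without catching it, with no force above noise afterwards. I allowed for the offset from then on.
- **Cameras:** the top and wrist cameras differed by up to 4–5 mm, so I used contact forces for the final seating.
- **Block angle:** the last measured yaw of block against stop differed by up to about 0.01 rad. I then turned the block until the twist was close to zero, and did not measure the angle again.

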